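# Pack the locomotives away in running order

### The arm

A 6-joint arm with a two-finger parallel gripper is mounted at the origin on the work surface. World frame = base frame: x ahead of the robot, y to its left, z up, the work surface at z = 0. Lengths are in m, angles in rad, forces in N, time in s.
With the tool pointing down it reaches from about 0.35 to 0.775 m from the base axis. Payload 7.3 kg.
Tool frame: the origin (TCP) lies at the centre of the arm's flange, where the gripper is bolted on; the fingertips stand 178 mm ahead of it and the grasp point (between the pads) lies 159 mm ahead of it; z points along the fingers, y is the line along which they close (so a half turn about z gives the same grasp; the last joint's range is limited). The gripper opens to 92 mm and grips with 3 to 60 N. Pads are 19 mm wide; open, the fingers measure 130 mm over their backs; the gripper's body (75 mm by 190 mm) begins 47 mm behind the grasp point.
Start: joints at [1.156, 0.342, 1.524, -0, 1.275, -0.146], TCP at [0.139, 0.506, 0.405] pointing down, gripper open.
Joint ranges: [-2.53, 2.53], [-0.77, 2.02], [0.04, 2.7], [-1, 4.14], [0.28, 2.66], [-3.11, 3.11]. Speed limits (rad/s): [2.57, 2.57, 3.14, 3.14, 3.14, 3.14].

### API

Orientations are given as [roll, pitch, yaw] about the fixed x, y, z axes, in that order (R = Rz(yaw) Ry(pitch) Rx(roll)).
In Python, from cell import robot, viewer, status, hand_in gives the robot as it stands (robot), with the cameras (viewer), the job as plain functions and the readings (status).
- The arm moves only by the shell command python3 drive.py [OPENING] [FORCE], which reads ROWS from standard input. ROWS is a JSON list of rows, 1 to 8 of them, each written [[dx, dy, dz], [rx, ry, rz]]: dx, dy, dz in normalised numbers (1 is 0.25 m), then a rotation vector rx, ry, rz in fractions of the full range, 1 being pi rad; each row shifts and turns the commanded pose from where the row before left it, along the tool's axes as they then stand; what a row does not reach is not made up. A row lasts 1/12 s, in which the tool goes at most 0.0417 m and 0.125 rad, less where a joint would pass 70% of its speed; a pose out of reach is approached as far as the arm can. OPENING is the finger opening in m, set as the command begins (- or left out keeps the last). The fingers move at their own pace and stop on an object; FORCE is the grip in N (left out, the last holds). Time passes only in rows, so rows that do not move let the fingers close. It prints the time, the measured TCP pose, the force, the opening and the grip force at its end. Input that does not fit is refused with a message, and nothing moves.
- status.observe(): the state, without advancing time (a new reading comes with each control period).
- viewer.read_camera(name): name is "side" or "top" or "wrist"; returns a dict with "image" (384x512x3 uint8, red, green, blue), "fx", "fy", "cx", "cy" (pixels), "pose" (4x4, takes a point from camera to world coordinates). Camera axes: x right, y down, z forward; pixel columns grow to the right and rows downward; lengths in m; the calibration is good to about 2 mm. A picture is of the moment at which its call begins. There is no depth.
- hand_in(): hands the job in; it is judged then, once.
The state is a dict: "time": time; "qpos": joint angles; "qvel": joint speeds; "joint_efforts": joint torques, N m; "tool_pos": TCP position; "tool_rot": TCP orientation; "contact_force": force on the tool from outside, world axes, zero at the start; "torque": the same for the moment, N m; "opening": finger opening in m; "grip_force": force on a finger pad.
Only numpy, scipy, OpenCV 4.12 (cv2) and the standard library are available. Lean on these libraries where they do the work, as an engineer would, in place of code of your own. Each camera call takes 0.05 s, during which the arm holds its last target. There are 200 camera calls.

### The job

Pack the four model locomotives from their cassettes into the foam lanes of the stock case, one to a lane, keeping the order of the row: the leftmost as you see them from the robot goes in the lane next to the case's red handle, the next one beside it, and so on, so that the rightmost ends up farthest from the handle. Set each one down on its wheels on the floor of its lane, in line with the lane and about midway along it; do not drop any.

Things in the scene. Friction and masses are not known exactly. Their poses are not given: they have to be found in the camera images.
- red_loco: Loose model loco (mm): red box-cab shunter, white stripe, folded dark pantograph on the roof; 122 long, sides flat to 39, top 48. Origin mid-length, mid-width, under the wheels; x lengthwise, z up. 0.2 kg, does not roll. Wheels 25 wide to z 12, body above 32 wide at the middle: grip there across y, fingertips at z 18 or higher (foam walls, cassette angles below).
- green_loco: Loose model loco (mm): green centre-cab shunter, 48 long cab mid-way (sides flat to 40, top 46), lower 25 wide hoods at both ends; 116 long. Origin mid-length, mid-width, under the wheels; x lengthwise, z up. 0.2 kg, does not roll. Wheels 25 wide to z 12, body above 32 wide at the middle: grip there across y, fingertips at z 18 or higher (foam walls, cassette angles below).
- blue_loco: Loose model loco (mm): blue shunter, full-width hood from -x end to x = 20 (flat top at 38, chimney to 43), taller cab (46) at +x; 120 long. Origin mid-length, mid-width, under the wheels; x lengthwise, z up. 0.2 kg, does not roll. Wheels 25 wide to z 12, body above 32 wide at the middle: grip there across y, fingertips at z 18 or higher (foam walls, cassette angles below).
- yellow_loco: Loose model loco (mm): yellow track trolley, cab from x = -20 to +x end (sides flat to 40, beacon to 48), load bed at -x; 100 long. Origin mid-length, mid-width, under the wheels; x lengthwise, z up. 0.2 kg, does not roll. Wheels 25 wide to z 12, body above 32 wide at the middle: grip there across y, fingertips at z 18 or higher (foam walls, cassette angles below).
- red_cassette: Fixed wooden cassette under the red loco, 156 x 58 mm, two upright aluminium angles, red end stops. Origin mid underside; x lengthwise, away from the robot (within 0.2 rad), y left. Wheels stand at z 11 mm between the angles (28 apart, tops at z 20). Four side by side, 75 mm pitch, any order; leftmost = greatest y. 43 mm between locos.
- green_cassette: Fixed wooden cassette under the green loco, 156 x 58 mm, two upright aluminium angles, green end stops. Origin mid underside; x lengthwise, away from the robot (within 0.2 rad), y left. Wheels stand at z 11 mm between the angles (28 apart, tops at z 20). Four side by side, 75 mm pitch, any order; leftmost = greatest y. 43 mm between locos.
- blue_cassette: Fixed wooden cassette under the blue loco, 156 x 58 mm, two upright aluminium angles, blue end stops. Origin mid underside; x lengthwise, away from the robot (within 0.2 rad), y left. Wheels stand at z 11 mm between the angles (28 apart, tops at z 20). Four side by side, 75 mm pitch, any order; leftmost = greatest y. 43 mm between locos.
- yellow_cassette: Fixed wooden cassette under the yellow loco, 156 x 58 mm, two upright aluminium angles, yellow end stops. Origin mid underside; x lengthwise, away from the robot (within 0.2 rad), y left. Wheels stand at z 11 mm between the angles (28 apart, tops at z 20). Four side by side, 75 mm pitch, any order; leftmost = greatest y. 43 mm between locos.
- case: Fixed open plywood case, 226 x 300 x 56 mm. Origin on its underside below the middle of the lanes; x along the lanes, away from the robot (within 0.15 rad), y left. 4 empty foam lanes centred at x 0, y -112.5, -37.5, 37.5, 112.5: 150 long, 48 wide, grey floor at z 40, black walls to z 56. Beyond the lanes (x 83 to 131) a tool bay holds a throttle and a block: not a lane.
- handle: Red carrying handle on one end wall of the case, left or right (varies); steel catches are on the other. Fixed bar, 110 mm long, 22 mm off the wall. Origin in that wall: x 20, y +150 or -150, z 28 mm in the case's frame. The outermost lane on this side is the one next to the handle.

How it is judged:
By the outcome, as a careful person would: the job done as asked, in the order asked, and still so for the second after the job is handed in, with the robot touching nothing.
It also fails if it takes over 96 s, if anything falls off the work surface, if the arm or the gripper's body presses on something with over 40 N, if the wrist force passes 120 N, or if a joint passes its speed limit or range.

## Working session

There is one attempt and no reset: what is moved stays moved. The work goes in short steps, Python scripts to look and compute and a shell command to move; the robot and the scene stay as the last step left them, time stands still between calls to the robot, and variables do not carry over. Pictures are saved under pics/ and viewed, at most 14 in all, crops included, and the job is handed in when it is done.

```bash
ls; mkdir -p pics; cat > look.py <<'E'
import sys,cv2
from cell import robot, viewer, status, hand_in
def snap(name,tag):
    r=viewer.read_camera(name); cv2.imwrite(f"pics/{tag}.png",r["image"][:,:,::-1]); return r
E
python3 - <<'E'
from look import *
import numpy as np,pickle
np.set_printoptions(precision=4,suppress=True)
d={n:snap(n,n+"0") for n in("top","side","wrist")}
pickle.dump(d,open("d0.pkl","wb"))
for n in d: print(n,d[n]["fx"],d[n]["fy"],d[n]["cx"],d[n]["cy"]);print(d[n]["pose"])
print(status.observe())
E
```

```text
cell.py
drive.py
pics
top 390.2078932871676 390.2078932871676 258.04448338195226 191.85315394240112
[[-0.0007 -0.9945  0.1043  0.4563]
 [-1.      0.0014  0.0072 -0.0039]
 [-0.0073 -0.1043 -0.9945  0.9486]
 [ 0.      0.      0.      1.    ]]
side 404.1179098759652 404.1179098759652 253.5253778243228 194.99064973174424
[[ 0.996  -0.0753  0.0473  0.4821]
 [-0.0871 -0.7182  0.6904 -0.7668]
 [-0.018  -0.6918 -0.7219  0.8283]
 [ 0.      0.      0.      1.    ]]
wrist 335.7171777680084 335.7171777680084 258.7978941439436 194.1017882430739
[[ 0.265   0.9207  0.2864  0.0607]
 [ 0.9643 -0.2527 -0.0798  0.5279]
 [-0.0011  0.2973 -0.9548  0.3834]
 [ 0.      0.      0.      1.    ]]
{'time': 0.15, 'qpos': array([ 1.156 ,  0.3426,  1.5248, -0.    ,  1.2754, -0.146 ]), 'qvel': array([-0.0009, -0.0008, -0.0018,  0.0011,  0.0008,  0.0005]), 'joint_efforts': array([  0.0009, -43.1466, -24.4356,   0.0717,   0.0537,  -0.0001]), 'tool_pos': array([0.1393, 0.5061, 0.4042]), 'tool_rot': array([-3.1404, -0.0002,  2.8729]), 'contact_force': array([ 0.4368, -0.0045, -0.4213]), 'torque': array([ 0.0267, -0.0007, -0.0215]), 'grip_force': 0.0, 'opening': 0.09221339679579957}
```

View pics/top0.png

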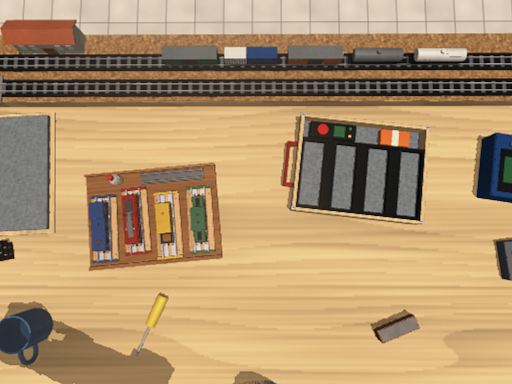

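View pics/side0.png

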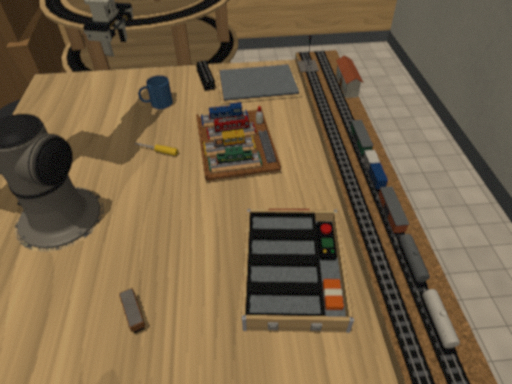

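Top view: the row left to right is blue (100,228), red (132,220), yellow (165,218), green (198,218). The handle is on the left wall of the case (290,165), so blue takes the leftmost lane. Next I'll bring the wrist camera over the cassettes.

The rows are not in the units I measure in: shifts go in shares of 0.25 m and turns go in shares of pi rad. I convert before sending: -0.03 m / 0.25 = -0.12, -0.014 m / 0.25 = -0.056.

```bash
echo '[[[-0.12,-0.056,0],[0,0,0]],[[-0.12,-0.056,0],[0,0,0]],[[-0.12,-0.056,0],[0,0,0]],[[-0.12,-0.056,0],[0,0,0]],[[-0.12,-0.056,0],[0,0,0]],[[-0.12,-0.056,0],[0,0,0]]]' | python3 drive.py; echo '[[[-0.12,-0.056,0],[0,0,0]],[[-0.12,-0.056,0],[0,0,0]],[[-0.12,-0.056,0],[0,0,0]],[[-0.12,-0.056,0],[0,0,0]],[[-0.12,-0.056,0],[0,0,-0.0286]],[[0,0,0],[0,0,-0.0286]],[[0,0,0],[0,0,-0.0286]],[[0,0,0],[0,0,0]]]' | python3 drive.py
python3 - <<'E'
from look import *
import pickle
r=snap("wrist","w1");pickle.dump(r,open("w1.pkl","wb"));print(r["pose"])
E
```

```text
time: 0.65
tool_pos: [0.2915, 0.3761, 0.4046]
tool_rot: [-3.141, -0.0, 2.873]
contact_force: [0.8, 0.1, -0.1]
opening: 0.0916
grip_force: 0.0
time: 1.32
tool_pos: [0.4171, 0.2694, 0.4043]
tool_rot: [-3.141, -0.001, -3.139]
contact_force: [0.5, 2.1, -0.7]
opening: 0.0919
grip_force: 0.0
[[-3.42532215e-03  9.54927195e-01  2.96820350e-01  3.35581089e-01]
 [ 9.99994133e-01  3.28099386e-03  9.84406176e-04  2.69630775e-01]
 [-3.38295165e-05  2.96821980e-01 -9.54932831e-01  3.83617964e-01]
 [ 0.00000000e+00  0.00000000e+00  0.00000000e+00  1.00000000e+00]]
```

View pics/w1.png

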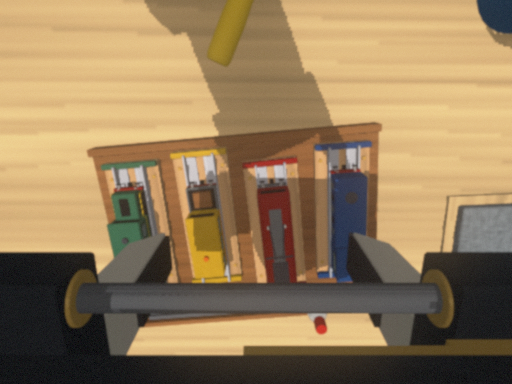

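The wrist view shows green, yellow, red and blue mirrored, with their far ends hidden by the fingers at row 280 and below. I'll move further out and take a stereo pair.

In the tool's units: -0.035 m / 0.25 = -0.14, -0.02 m / 0.25 = -0.08.

```bash
echo '[[[-0.14,-0.08,0],[0,0,0]],[[-0.14,-0.08,0],[0,0,0]],[[-0.14,-0.08,0],[0,0,0]],[[0,0,0],[0,0,0]],[[0,0,0],[0,0,0]]]' | python3 drive.py
python3 - <<'E'
from look import *
import pickle
r=snap("wrist","w2");pickle.dump(r,open("w2.pkl","wb"));print(r["pose"][:3,3])
E
echo '[[[0,0.14,0],[0,0,0]],[[0,0.14,0],[0,0,0]],[[0,0.14,0],[0,0,0]],[[0,0,0],[0,0,0]],[[0,0,0],[0,0,0]]]' | python3 drive.py
python3 - <<'E'
from look import *
import pickle
r=snap("wrist","w3");pickle.dump(r,open("w3.pkl","wb"));print(r["pose"][:3,3])
import cv2,numpy as np
cv2.imwrite("pics/w23.png",np.vstack([cv2.imread("pics/w2.png")[:290],cv2.imread("pics/w3.png")[:290]]))
E
```

```text
time: 1.78
tool_pos: [0.5228, 0.2094, 0.4039]
tool_rot: [-3.141, -0.001, 3.138]
contact_force: [0.3, 0.7, 0.8]
opening: 0.0919
grip_force: 0.0
[0.44130097 0.21008193 0.38321848]
time: 2.25
tool_pos: [0.5198, 0.3177, 0.4045]
tool_rot: [-3.142, -0.001, -3.137]
contact_force: [-0.4, -0.5, -0.5]
opening: 0.0922
grip_force: 0.0
[0.4382645  0.31771759 0.38380806]
```

View pics/w23.png

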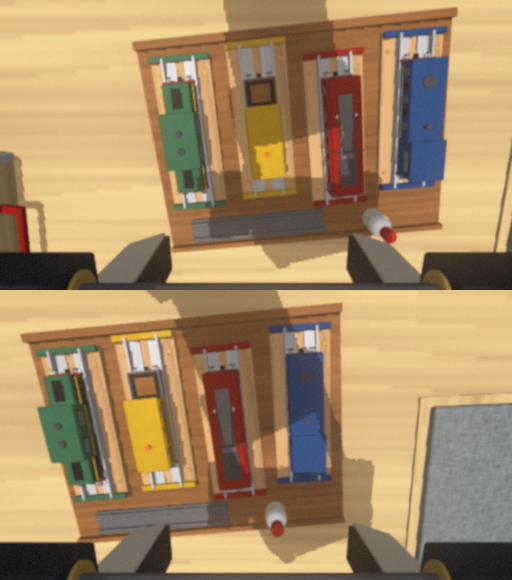

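The stereo pair shows the four cassettes clearly. In w2, green runs from stop (180,58) to (200,205), yellow from (255,42) to (270,193), red from (333,52) to (340,203) and blue from (413,34) to (410,186). The gap to the far fixed items is clear. Next I'll triangulate the end stops and loco bodies.

```bash
cat > geo.py <<'E'
import numpy as np,cv2,pickle
np.set_printoptions(precision=4,suppress=True)
RNG={"red":[((0,150,70),(6,255,255)),((174,150,70),(180,255,255))],"green":[((65,90,25),(88,255,255))],
 "blue":[((105,130,40),(125,255,255))],"yellow":[((19,185,110),(27,255,255))]}
def mask(img,c):
    h=cv2.cvtColor(img,cv2.COLOR_RGB2HSV); return sum(cv2.inRange(h,a,b) for a,b in RNG[c])
def comps(m,amin,roi=None):
    n,l,s,c=cv2.connectedComponentsWithStats(m)
    return [(s[i],c[i],l==i) for i in range(1,n) if s[i][4]>=amin]
def ray(r,uv):
    d=r["pose"][:3,:3]@np.array([(uv[0]-r["cx"])/r["fx"],(uv[1]-r["cy"])/r["fy"],1]); return r["pose"][:3,3],d/np.linalg.norm(d)
def plane(r,uv,z):
    o,d=ray(r,uv); return o+d*(z-o[2])/d[2]
def tri(obs):
    A=np.zeros((3,3));b=np.zeros(3);L=[]
    for r,uv in obs:
        o,d=ray(r,uv);P=np.eye(3)-np.outer(d,d);A+=P;b+=P@o;L.append((P,o))
    x=np.linalg.solve(A,b); return x,max(np.linalg.norm(P@(x-o)) for P,o in L)
E
python3 - <<'E'
from geo import *
for k in("w2","w3"):
    r=pickle.load(open(k+".pkl","rb"))
    for c in RNG:
        m=mask(r["image"],c); m[260:]=0
        for s,ce,mm in comps(m,20):
            ys,xs=np.nonzero(mm);(ctr,wh,a)=cv2.minAreaRect(np.c_[xs,ys].astype(np.float32))
            print(k,c,s,ce.round(1),np.round(ctr,1),np.round(wh,1),round(a,1))
E
```

```text
w2 red [318  47  46  10 225] [341.   51.9] [340.7  52.2] [ 5.7 45.3] 83.1
w2 red [303  53  14   7  74] [309.6  56. ] [309.6  55.9] [ 5.5 13.5] 82.9
w2 red [ 322   76   42  121 2453] [342.1 130.9] [344.4 136. ] [118.9  38.2] 86.5
w2 red [357 196  10   7  50] [361.9 198.8] [361.4 198.8] [5.4 9.6] 81.9
w2 red [330 198  24   7 111] [341.2 201.3] [341.3 201.2] [ 5.  23.1] 84.3
w2 red [314 201  11   6  52] [319.3 203.6] [319.  203.5] [ 5. 10.] 90.0
w2 red [  0 205  29  48 560] [ 18.  223.9] [ 13.9 228.3] [49.2 24.5] 84.3
w2 red [381 228  15  15 158] [388.3 234.9] [388.6 234.6] [16.6 11.4] 56.3
w2 blue [410  29  20   5  53] [420.2  31.3] [419.5  31.6] [ 3.4 19.2] 83.3
w2 blue [437  28   9   4  30] [441.2  29.4] [441.   29.5] [3. 8.] 90.0
w2 blue [ 409   58   38  123 2846] [425.6 111.4] [425.9 118.7] [ 33.1 123.8] 3.8
w2 yellow [274  37  11   6  38] [279.2  39.4] [279.   39.5] [ 5. 10.] 90.0
w2 yellow [260  39   9   5  22] [263.7  41.3] [264.  41.] [4. 8.] 90.0
w2 yellow [ 246  105   39   73 2280] [265.5 140.9] [265.2 141.4] [72.  33.4] 84.7
w2 yellow [286 189  10   6  44] [290.9 191.3] [290
[... 753 characters left out ...]
.7 6.4] 33.7
w3 green [ 52 156  11   9  27] [ 57.3 159.6] [ 57.5 159.4] [10.4  4.4] 36.9
w3 blue [ 291  123   34   60 1464] [306.7 156.6] [307.5 152.8] [59.1 31.9] 86.7
w3 yellow [157  40  14   7  71] [164.1  43.3] [163.7  43.4] [ 5.9 12.8] 80.5
w3 yellow [126  42  28   8 132] [139.9  45.7] [139.7  45.8] [ 5.3 27.2] 84.8
w3 yellow [111  46  10   6  50] [115.7  48.2] [115.5  48.5] [5. 9.] 90.0
w3 yellow [ 123  108   48   74 2422] [147.  143.9] [148.1 144. ] [74.8 36.6] 77.7
w3 yellow [184 192  11   6  53] [188.9 194. ] [189.  194.5] [ 5. 10.] 90.0
w3 yellow [156 194  23   6  99] [166.7 196.3] [166.9 196.2] [ 4.5 22.2] 83.7
w3 yellow [142 196   9   5  39] [146.2 198. ] [146. 198.] [4. 8.] 90.0
```

```bash
python3 - <<'E'
from geo import *
r=pickle.load(open("w2.pkl","rb"));h=cv2.cvtColor(r["image"],cv2.COLOR_RGB2HSV)
for n,(u,v) in dict(gcab=(180,135),ghood=(175,95),gstop1=(180,58),gstop2=(200,205),bhood=(425,75),bcab=(425,160),bstop1=(413,34),bstop2=(410,186),wood=(218,120),rstop=(340,203)).items():print(n,h[v-1:v+2,u-1:u+2].reshape(-1,3).tolist()[::4])
r=pickle.load(open("w3.pkl","rb"));h=cv2.cvtColor(r["image"],cv2.COLOR_RGB2HSV)
for n,(u,v) in dict(gstop1=(65,60),gstop2=(100,205),ghood=(60,100),bhood=(300,100),bstop1=(300,38),bstop2=(300,189)).items():print(n,h[v-1:v+2,u-1:u+2].reshape(-1,3).tolist()[::4])
E
```

```text
gcab [[0, 13, 95], [34, 22, 91], [62, 62, 111]]
ghood [[14, 61, 80], [14, 62, 82], [12, 54, 81]]
gstop1 [[59, 67, 130], [60, 62, 128], [56, 64, 123]]
gstop2 [[63, 75, 115], [64, 75, 122], [62, 71, 119]]
bhood [[111, 138, 135], [109, 126, 125], [116, 59, 100]]
bcab [[111, 132, 131], [110, 129, 128], [110, 129, 128]]
bstop1 [[110, 130, 129], [111, 113, 124], [150, 27, 105]]
bstop2 [[111, 128, 129], [111, 116, 127], [117, 76, 117]]
wood [[15, 133, 142], [14, 148, 150], [13, 150, 161]]
rstop [[3, 179, 111], [5, 185, 109], [8, 171, 106]]
gstop1 [[58, 74, 120], [60, 69, 118], [62, 66, 119]]
gstop2 [[24, 83, 104], [65, 75, 99], [67, 81, 113]]
ghood [[15, 59, 61], [17, 53, 67], [21, 68, 64]]
bhood [[112, 103, 87], [113, 104, 86], [112, 103, 87]]
bstop1 [[111, 116, 141], [111, 118, 136], [112, 104, 123]]
bstop2 [[113, 100, 87], [111, 101, 86], [114, 97, 87]]
```

```bash
sed -i 's/((65,90,25),(88,255,255))/((42,45,25),(85,255,255))/; s/((105,130,40),(125,255,255))/((103,75,40),(122,255,255))/' geo.py
python3 - <<'E'
from geo import *
R={k:pickle.load(open(k+".pkl","rb")) for k in("w2","w3")}
ST={}
for k,r in R.items():
    for c in RNG:
        m=mask(r["image"],c); m[255:]=0
        stop=cv2.morphologyEx(m,cv2.MORPH_CLOSE,np.ones((3,21),np.uint8))
        body=cv2.morphologyEx(m,cv2.MORPH_OPEN,np.ones((9,9),np.uint8))
        stop[cv2.dilate(body,np.ones((9,9)))>0]=0
        L=[]
        for s,ce,mm in comps(stop,60):
            ys,xs=np.nonzero(mm);(ctr,wh,a)=cv2.minAreaRect(np.c_[xs,ys].astype(np.float32))
            if max(wh)>25 and min(wh)<13: L.append(ctr); print(k,c,"stop",np.round(ctr,1),np.round(wh,1))
        ST[k,c]=L
        for s,ce,mm in comps(body,300):
            if s[0]>40: 
                ys,xs=np.nonzero(mm);q=cv2.minAreaRect(np.c_[xs,ys].astype(np.float32));print(k,c,"body",s,np.round(ce,1),np.round(q[0],1),np.round(q[1],1),round(q[2],1))
for c in RNG:
    a,b=ST["w2",c],ST["w3",c]
    if len(a)==2==len(b):
        P=[tri([(R["w2"],a[i]),(R["w3"],b[i])]) for i in(0,1)]
        print(c,P,"mid",(P[0][0]+P[1][0])/2)
E
```

```text
w2 red stop [333.   53.1] [ 5.7 60.8]
w2 red body [324  77  36  38 826] [338.9  91.5] [341.5  95.5] [37. 35.] 90.0
w2 red body [327 119  13  33 385] [333.2 135.1] [333. 135.] [32. 12.] 90.0
w2 red body [329 155  13  41 418] [334.4 175.1] [334.2 175.1] [40.9 11.4] 84.6
w2 green stop [178.   57.8] [ 5.5 58.5]
w2 green stop [199.5 205. ] [ 4.5 51.3]
w2 green body [ 161   94   40   83 2243] [181.5 138.1] [180.1 136.8] [83.8 35.7] 80.5
w2 blue stop [415.   31.8] [ 5.5 60.5]
w2 blue body [ 407   58   40  129 4168] [426.  121.1] [426. 122.] [ 37.6 128.8] 1.4
w2 yellow stop [258.   41.4] [ 5.3 52.4]
w2 yellow stop [269.1 193.5] [ 5.3 52.5]
w2 yellow body [ 247  106   38   72 2207] [265.7 141.7] [265.4 141.6] [71.6 32.7] 83.8
w3 red stop [220.1  57.1] [ 6.1 58.6]
w3 red stop [239.5 204.3] [ 5.4 51.5]
w3 red body [204  81  37  35 739] [224.8  93.9] [221.9  99. ] [35.8 34.1] 83.7
w3 red body [233 122  12  31 305] [238.5 137. ] [238.7 137. ] [30.7 10.3] 85.9
w3 green stop [65.6 60.2] [ 5.7 59. ]
w3 green stop [ 99.5 206.7] [ 4.9 51.4]
w3 blue stop [300.   36.7] [ 5.1 58.3]
w3 blue stop [296.9 189.3] [ 3.9 36. ]
w3 blue body [ 288   65   38  121 3512] [305.2 130.7] [305.8 124.7] [121.2  34.7] 86.3
w3 yellow stop [140.6  45.8] [ 6.  59.3]
w3 yellow stop [168.1 196.1] [ 5.  52.3]
w3 yellow body [ 125  109   44   73 2385] [146.9 144. ] [146.9 144.4] [73.6 35. ] 79.7
green [(array([0.4122, 0.1335, 0.0404]), np.float64(0.0002046118535490214)), (array([0.5602, 0.1456, 0.04  ]), np.float64(0.00020778129218160252))] mid [0.4862 0.1395 0.0402]
yellow [(array([0.3999, 0.2095, 0.0507]), np.float64(0.0006615620389389205)), (array([0.5478, 0.2208, 0.0395]), np.float64(0.0003123904367402633))] mid [0.4739 0.2152 0.0451]
```

```bash
python3 - <<'E'
from geo import *
A,B=[pickle.load(open(k+".pkl","rb")) for k in("w2","w3")]
z=.040
for c,k,uv in [("g1",A,(178,57.8)),("g1",B,(65.6,60.2)),("g2",A,(199.5,205)),("g2",B,(99.5,206.7)),("y1",B,(140.6,45.8)),("y2",A,(269.1,193.5)),("y2",B,(168.1,196.1)),("r1",A,(333,53.1)),("r1",B,(220.1,57.1)),("r2",A,(340.2,201.3)),("r2",B,(239.5,204.3)),("b1",A,(415,31.8)),("b1",B,(300,36.7))]:
    print(c,plane(k,uv,z)[:2])
g=[cv2.cvtColor(x["image"],cv2.COLOR_RGB2GRAY) for x in(A,B)]
m=np.zeros_like(g[0]);m[25:210,150:450]=255
p=cv2.goodFeaturesToTrack(g[0],160,.02,5,mask=m)
def seed(z): return np.array([[np.r_[0,0]]])
def proj(r,X):
    q=np.linalg.inv(r["pose"])@np.r_[X,1]; return [r["fx"]*q[0]/q[2]+r["cx"],r["fy"]*q[1]/q[2]+r["cy"]]
q0=np.array([[proj(B,plane(A,x[0],.065))] for x in p],np.float32)
q,st,e=cv2.calcOpticalFlowPyrLK(g[0],g[1],p,q0.copy(),winSize=(13,13),maxLevel=1,flags=cv2.OPTFLOW_USE_INITIAL_FLOW)
out=[]
for a,b,s,er in zip(p[:,0],q[:,0],st[:,0],e[:,0]):
    X,res=tri([(A,a),(B,b)])
    if s and res<.0007 and er<15: out.append([*a,*X*1000,er])
out=np.array(out);out=out[np.argsort(out[:,3])]
for o in out:
    if 10<o[4]<100: print(*o.round(0).astype(int))
E
python3 - <<'E'
import cv2
a=cv2.imread("pics/w2.png")[20:215,150:460];cv2.imwrite("pics/w2z.png",cv2.resize(a,None,fx=2.5,fy=2.5,interpolation=cv2.INTER_CUBIC))
E
```

```text
g1 [0.412  0.1334]
g1 [0.4124 0.1333]
g2 [0.5601 0.1456]
g2 [0.5604 0.1456]
y1 [0.3993 0.2061]
y2 [0.5473 0.2208]
y2 [0.548  0.2209]
r1 [0.4083 0.2805]
r1 [0.4088 0.2808]
r2 [0.5563 0.2975]
r2 [0.5568 0.2975]
b1 [0.3901 0.3556]
b1 [0.3907 0.3561]
151 66 419 105 32 12
175 202 559 118 35 11
164 113 461 126 78 9
171 89 441 132 71 10
173 109 458 133 72 8
183 171 515 137 70 6
185 187 531 139 73 10
182 107 457 140 66 9
190 171 516 143 66 8
207 116 467 157 34 6
318 55 411 266 45 3
321 79 432 267 57 11
323 73 427 270 53 6
327 204 547 276 77 13
330 197 542 280 70 14
332 76 429 280 44 4
336 72 425 284 43 5
335 198 543 285 70 13
355 201 554 312 45 7
376 172 526 335 34 13
416 37 394 359 37 10
442 35 392 383 36 11
```

View pics/w2z.png

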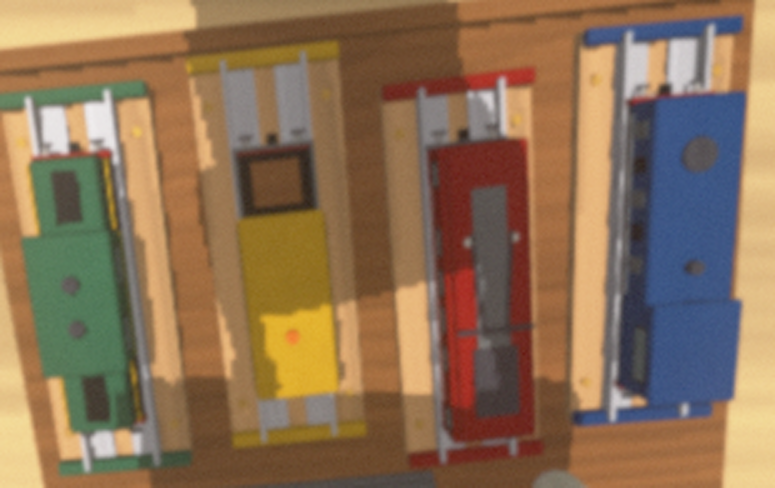

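The zoomed view shows each cassette with its own small yaw. Cab-top features, as crop pixels: green discs (70,285) and (78,330), blue chimney (700,153), red insulators (468,241) and (515,237), yellow beacon (292,337). I'll measure their heights.

```bash
python3 - <<'E'
from geo import *
A,B=[pickle.load(open(k+".pkl","rb")) for k in("w2","w3")]
def proj(r,X):
    q=np.linalg.inv(r["pose"])@np.r_[X,1]; return [r["fx"]*q[0]/q[2]+r["cx"],r["fy"]*q[1]/q[2]+r["cy"]]
N=dict(gdisc1=(70,285),gdisc2=(78,330),ghoodN=(66,197),ghoodF=(95,398),bchim=(700,153),bdome=(694,267),rins1=(468,241),rins2=(515,237),rpanN=(490,190),ybeacon=(292,337),ybed=(275,182),gangle=(108,95),yang=(303,58),rang=(422,90),bang=(628,37),bstop2=(643.5,411.5))
for n,(u,v) in N.items():
    a=np.array([150+u/2.5-.3,20+v/2.5-.3]);best=[]
    t=cv2.getRectSubPix(A["image"],(13,13),tuple(map(float,a)))
    # match along the epipolar line, sub-pixel
    for z in np.arange(.015,.095,.001):
        X=plane(A,a,z); p=cv2.getRectSubPix(B["image"],(13,13),tuple(map(float,proj(B,X))))
        best.append((cv2.matchTemplate(p,t,cv2.TM_CCOEFF_NORMED)[0,0],z,X))
    b=max(best,key=lambda q:q[0]);print(n,a,"score %.2f z %.3f"%b[:2],b[2][:2])
a=(407.1,184.3);print(plane(A,a,.04))
# loco ends (crop px, on tops) -> with z
E
```

```text
gdisc1 [177.7 133.7] score 0.93 z 0.081 [0.4785 0.1376]
gdisc2 [180.9 151.7] score 0.92 z 0.081 [0.4947 0.1393]
ghoodN [176.1  98.5] score 0.95 z 0.068 [0.4486 0.1354]
ghoodF [187.7 178.9] score 0.97 z 0.068 [0.5236 0.1409]
bchim [429.7  80.9] score 0.82 z 0.074 [0.4343 0.3593]
bdome [427.3 126.5] score 0.56 z 0.076 [0.4733 0.362 ]
rins1 [336.9 116.1] score 0.95 z 0.081 [0.4636 0.2787]
rins2 [355.7 114.5] score 0.65 z 0.081 [0.4622 0.2951]
rpanN [345.7  95.7] score 0.98 z 0.080 [0.4464 0.2854]
ybeacon [266.5 154.5] score 0.81 z 0.082 [0.4973 0.2169]
ybed [259.7  92.5] score 0.75 z 0.057 [0.4437 0.2109]
gangle [192.9  57.7] score 0.93 z 0.044 [0.4123 0.1483]
yang [270.9  42.9] score 0.85 z 0.045 [0.3999 0.2214]
rang [318.5  55.7] score 0.94 z 0.044 [0.4109 0.2662]
bang [400.9  34.5] score 0.90 z 0.045 [0.3931 0.3409]
bstop2 [407.1 184.3] score 0.65 z 0.079 [0.5266 0.3493]
[0.5375 0.3672 0.04  ]
```

```bash
python3 - <<'E'
from geo import *
A=pickle.load(open("w2.pkl","rb"))
M=dict(g=((.4862,.1395),.0823),y=((.4735,.2135),.0994),r=((.4825,.289),.114),b=((.464,.3615),.0775))
F=dict(y=[("cabN -20",(280,215),.077),("cabF 50",(293,397),.077),("bed -50",(275,148),.055)],
 r=[("N -61",(481,143),.076),("F 61",(493,438),.076)],
 b=[("N -60",(692,97),.073),("cab 20",(685,303),.081),("F 60",(684,404),.081)],
 g=[("cabN -24",(67,237),.079),("cabF 24",(85,373),.079)])
for c,L in F.items():
    m,t=M[c];d=np.array([np.cos(t),np.sin(t)])
    for n,(u,v),z in L:
        P=plane(A,(150+u/2.5-.3,20+v/2.5-.3),z)[:2];e=P-m
        print(c,n,P,"along %.1f lat %.1f mm"%(e@d*1000,(d[0]*e[1]-d[1]*e[0])*1000))
E
python3 - <<'E'
from geo import *
from look import robot, viewer, status, hand_in
r=pickle.load(open("d0.pkl","rb"))["top"]["image"];cv2.imwrite("pics/casez.png",cv2.resize(r[105:230,275:440,::-1],None,fx=4.4,fy=4.4,interpolation=cv2.INTER_CUBIC))
E
```

```text
y cabN -20 [0.4547 0.2126] along -18.8 lat 1.0 mm
y cabF 50 [0.5211 0.2175] along 47.7 lat -0.7 mm
y bed -50 [0.4317 0.211 ] along -41.9 lat 1.6 mm
r N -61 [0.4308 0.2821] along -52.1 lat -0.9 mm
r F 61 [0.5378 0.2943] along 55.5 lat -1.0 mm
b N -60 [0.416  0.3544] along -48.4 lat -3.4 mm
b cab 20 [0.4856 0.3581] along 21.2 lat -5.0 mm
b F 60 [0.5231 0.3631] along 59.1 lat -3.0 mm
g cabN -24 [0.4619 0.1373] along -24.4 lat -0.2 mm
g cabF 24 [0.5111 0.1403] along 24.9 lat -1.3 mm
```

View pics/casez.png

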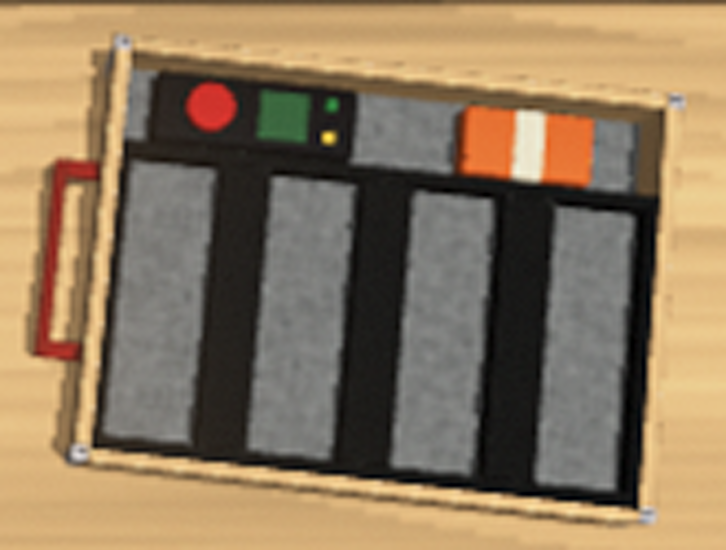

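Top view: the four lanes run left to right at crop columns 160, 300, 440 and 585. The handle is at the left (60,260) and the tool bay at the top. I'll take a wrist stereo pair over the case.

In the tool's units: -0.038 m / 0.25 = -0.152, -0.01 m / 0.25 = -0.04.

```bash
echo '[[[-0.04,-0.152,0],[0,0,0]],[[-0.04,-0.152,0],[0,0,0]],[[-0.04,-0.152,0],[0,0,0]],[[-0.04,-0.152,0],[0,0,0]],[[-0.04,-0.152,0],[0,0,0]],[[-0.04,-0.152,0],[0,0,0]],[[-0.04,-0.152,0],[0,0,0]]]' | python3 drive.py; echo '[[[-0.04,-0.152,0],[0,0,0]],[[-0.04,-0.152,0],[0,0,0]],[[-0.04,-0.152,0],[0,0,0]],[[-0.04,-0.152,0],[0,0,0]],[[-0.04,-0.152,0],[0,0,0]],[[-0.04,-0.152,0],[0,0,0]],[[0,0,0],[0,0,0]],[[0,0,0],[0,0,0]]]' | python3 drive.py
python3 - <<'E'
from look import *
import pickle
r=snap("wrist","w4");pickle.dump(r,open("w4.pkl","wb"))
E
echo '[[[0,-0.14,0],[0,0,0]],[[0,-0.14,0],[0,0,0]],[[0,-0.14,0],[0,0,0]],[[0,0,0],[0,0,0]],[[0,0,0],[0,0,0]]]' | python3 drive.py
python3 - <<'E'
from look import *
import pickle
r=snap("wrist","w5");pickle.dump(r,open("w5.pkl","wb"))
import cv2,numpy as np
cv2.imwrite("pics/w45.png",np.vstack([cv2.imread("pics/w4.png")[:290],cv2.imread("pics/w5.png")[:290]]))
E
```

```text
time: 2.88
tool_pos: [0.5912, 0.0466, 0.4052]
tool_rot: [-3.141, 0.0, 3.141]
contact_force: [1.3, 0.7, -0.6]
opening: 0.0919
grip_force: 0.0
time: 3.55
tool_pos: [0.6513, -0.1816, 0.4041]
tool_rot: [3.141, -0.001, 3.138]
contact_force: [0.2, 1.1, 0.2]
opening: 0.0919
grip_force: 0.0
time: 4.02
tool_pos: [0.6517, -0.2841, 0.4046]
tool_rot: [3.141, -0.0, 3.141]
contact_force: [0.4, 0.0, -1.1]
opening: 0.0924
grip_force: 0.0
```

View pics/w45.png

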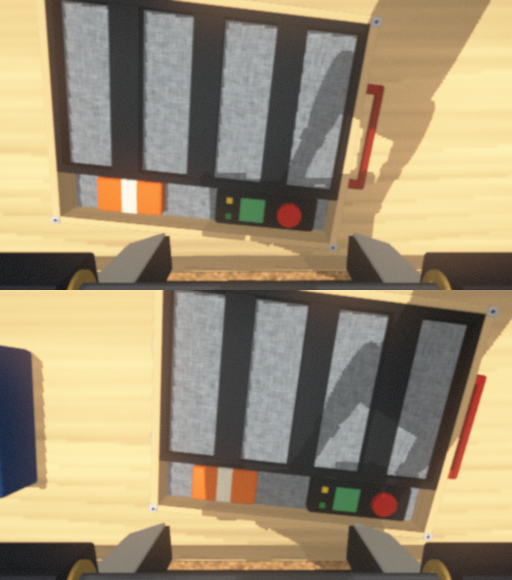

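The wrist views show all four lanes, with the handle at +y (image right). Silver corner studs are at (377,22), (333,247) and (55,220) in w4, and at (492,22), (428,247) and (152,218) in w5. I'll locate studs and floors.

```bash
python3 - <<'E'
from geo import *
A,B=[pickle.load(open(k+".pkl","rb")) for k in("w4","w5")]
T=pickle.load(open("d0.pkl","rb"))["top"]
def cen(r,uv,h=6):
    u,v=uv;im=r["image"][v-h:v+h+1,u-h:u+h+1].astype(float);w=np.clip(im[...,2]-im[...,0]*.9,0,None)  # bluish-grey against wood
    w=w*(w>.5*w.max()); y,x=np.mgrid[-h:h+1,-h:h+1];return (u+(w*x).sum()/w.sum(),v+(w*y).sum()/w.sum())
S={"NL":((377,22),(492,22)),"FL":((333,247),(428,247)),"FR":((55,220),(152,218))}
top={"NL":(293,208),"FL":(303,114),"FR":(429,128),"NR":(422,222)}
P={}
for n,(a,b) in S.items():
    ca,cb=cen(A,a),cen(B,b);P[n],res=tri([(A,ca),(B,cb)]);ct=cen(T,top[n],4)
    print(n,np.round(ca,1),np.round(cb,1),P[n],"res",res,"top@z",plane(T,ct,P[n][2])[:2])
print("NR top",plane(T,cen(T,top["NR"],4),.056)[:2])
u=P["FL"]-P["FR"];v=P["FL"]-P["NL"];print(np.linalg.norm(u),np.linalg.norm(v),"yaw",np.arctan2(-u[0],u[1]),np.arctan2(v[1],v[0]))
# lane floors
for k,r in(("w4",A),("w5",B),("top",T)):
    h=cv2.cvtColor(r["image"],cv2.COLOR_RGB2HSV);m=cv2.inRange(h,(0,0,62),(180,75,255));
    m=cv2.morphologyEx(m,cv2.MORPH_OPEN,np.ones((3,3) if k=="top" else (5,5),np.uint8));m[262:]=0
    if k=="top": m[:,:275]=0;m[:,440:]=0;m[:100]=0
    for s,ce,mm in comps(m,400):
        if s[3]<50 or s[2]>90:continue
        ys,xs=np.nonzero(mm);X=np.array([plane(r,p,.040)[:2] for p in np.c_[xs,ys]],np.float32)
        q=cv2.minAreaRect(X*1000);print(k,s,"ctr",np.array(q[0]),"size",np.array(q[1]),q[2])
E
```

```text
NL [376.1  21.7] [492.1  21.4] [ 0.5125 -0.0768  0.0549] res 1.9037366535568428e-05 top@z [ 0.5126 -0.0757]
FL [333.2 246.3] [427.3 245.9] [ 0.7319 -0.1006  0.0529] res 0.00010723733208807103 top@z [ 0.7334 -0.1026]
FR [ 54.7 218.5] [151.9 216.5] [ 0.698  -0.396   0.0533] res 0.00033004360990852855 top@z [ 0.7009 -0.3963]
NR top [ 0.4801 -0.3697]
0.2973262732836658 0.2206815636669213 yaw -0.1140096345717772 -0.1078582808155141
w4 [  61    0   79  170 8179] ctr [ 570.3678 -333.9497] size [ 71.8607 153.8056] 83.78208923339844
w5 [ 387   30   79  160 6816] ctr [ 594.2631 -118.3483] size [ 45.3511 152.2584] 83.36858367919922
w5 [   0   56   35   98 1579] ctr [ 586.0895 -522.5211] size [29.9013 91.6096] 81.71882629394531
top [ 298  142   26   64 1283] ctr [ 595.8079 -121.3853] size [ 47.8126 151.0115] 83.6706771850586
top [ 331  145   24   65 1235] ctr [ 587.5142 -196.3419] size [ 45.9582 150.3029] 83.52967071533203
top [ 364  149   23   64 1197] ctr [ 579.012  -271.5492] size [ 44.3307 150.2672] 83.90370178222656
top [ 396  152   23   65 1161] ctr [ 570.6177 -346.3307] size [ 42.5863 150.3651] 83.48828887939453
```

```bash
cat > to.py <<'E'
# prints the total shift in the tool's axes, and rz, from the measured pose to x y z (TCP) and object yaw
import sys,numpy as np
from cell import robot, viewer, status, hand_in
from scipy.spatial.transform import Rotation as R
S=dict(g=(.4864,.1390,.0823),y=(.4735,.2140,.0994),r=(.4835,.2885,.114),b=(.464,.3595,.0785),
 L1=(.5955,-.1207,-.111),L2=(.5872,-.1952,-.111),L3=(.5789,-.2697,-.111),L4=(.5706,-.3440,-.111))
x,y,t=S[sys.argv[1]];z=float(sys.argv[2])
o=status.observe();Q=R.from_euler("xyz",o["tool_rot"])
d=Q.inv().apply(np.array([x,y,z])-o["tool_pos"])
rv=(Q.inv()*R.from_euler("xyz",[np.pi,0,np.pi+t])).as_rotvec()
print("d",d.round(4),"n",round(np.linalg.norm(d)/.04,1),"rot",rv.round(4),"force",o["contact_force"].round(1),"t",o["time"])
E
python3 - <<'E'
from geo import *
A,B=[pickle.load(open(k+".pkl","rb")) for k in("w2","w3")]
print("bottle",tri([(A,(388.3,234.9)),(B,(277,238.6))]))
E
python3 to.py g .32
```

```text
bottle (array([0.5775, 0.3364, 0.0816]), np.float64(0.00037774399992648785))
d [0.1652 0.4219 0.0853] n 11.5 rot [ 0.001  -0.0002 -0.0812] force [0.3 0.2 0.2] t 4.0667
```

In the tool's units: 0.0352 m / 0.25 = 0.1408, 0.0138 m / 0.25 = 0.0552.

```bash
echo '[[[0.0552,0.1408,0.0284],[0,0,0]],[[0.0552,0.1408,0.0284],[0,0,0]],[[0.0552,0.1408,0.0284],[0,0,0]],[[0.0552,0.1408,0.0284],[0,0,0]],[[0.0552,0.1408,0.0284],[0,0,0]],[[0.0552,0.1408,0.0284],[0,0,0]]]' | python3 drive.py 0.06; echo '[[[0.0552,0.1408,0.0284],[0,0,0]],[[0.0552,0.1408,0.0284],[0,0,0]],[[0.0552,0.1408,0.0284],[0,0,0]],[[0.0552,0.1408,0.0284],[0,0,0]],[[0.0552,0.1408,0.0284],[0,0,0]],[[0.0552,0.1408,0.0284],[0,0,0]],[[0,0,0],[0,0,-0.0258]],[[0,0,0],[0,0,0]]]' | python3 drive.py; python3 to.py g .232
```

```text
time: 4.57
tool_pos: [0.5675, -0.0687, 0.3625]
tool_rot: [3.141, 0.001, -3.138]
contact_force: [0.1, 0.7, 0.1]
opening: 0.0607
grip_force: 0.0
time: 5.23
tool_pos: [0.4839, 0.1419, 0.3198]
tool_rot: [3.141, -0.0, -3.05]
contact_force: [0.0, -0.6, -0.3]
opening: 0.06
grip_force: 0.0
d [-0.0023 -0.0032  0.0878] n 2.2 rot [ 0.0004 -0.0003  0.0091] force [ 0.  -0.6 -0.3] t 5.2333
```

In the tool's units: 0.03 m / 0.25 = 0.12, 0.025 m / 0.25 = 0.1, 0.008 rad / 3.1416 = 0.0025.

```bash
echo '[[[-0.0092,-0.0128,0.08],[0,0,0.0025]],[[0,0,0.12],[0,0,0]],[[0,0,0.1],[0,0,0]],[[0,0,0],[0,0,0]]]' | python3 drive.py; python3 to.py g .232
```

```text
time: 5.57
tool_pos: [0.4869, 0.1354, 0.2412]
tool_rot: [-3.141, -0.007, -3.069]
contact_force: [-1.6, 0.4, -0.3]
opening: 0.0604
grip_force: 0.0
d [0.0002 0.0036 0.0092] n 0.2 rot [-0.0002 -0.007  -0.0097] force [-1.6  0.4 -0.3] t 5.5667
```

```bash
echo '[[[0,0,0],[0,0,0]],[[0,0,0],[0,0,0]]]' | python3 drive.py >/dev/null; python3 to.py g .232;echo '[[[0,0,0],[0,0,0]]]' | python3 drive.py >/dev/null; python3 to.py g .232
python3 - <<'E'
from look import *
snap("wrist","w6")
E
```

```text
d [0.0026 0.0036 0.014 ] n 0.4 rot [ 0.0002  0.0022 -0.0089] force [-0.  -0.1 -0.1] t 5.7333
d [0.0027 0.0036 0.0144] n 0.4 rot [ 0.0002  0.0034 -0.0086] force [-0.1 -0.5  0.3] t 5.8167
```

View pics/w6.png

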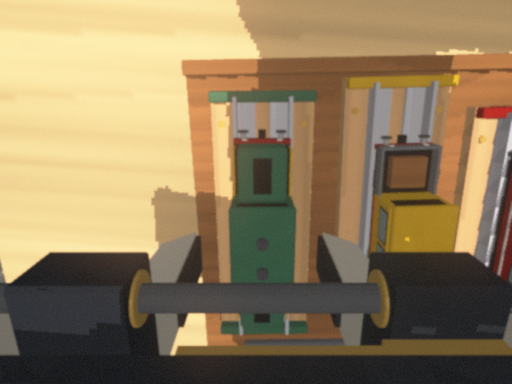

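The wrist view has green at column 263 between fingers centred on about 259, so it needs a shift of 2–3 mm to +y, agreeing with the computed 3.6 mm.

In the tool's units: 0.014 m / 0.25 = 0.056, 0.0032 m / 0.25 = 0.0128, -0.008 rad / 3.1416 = -0.0025.

```bash
echo '[[[0.0104,0.0128,0.056],[0,0,-0.0025]],[[0,0,0],[0,0,0]],[[0,0,0],[0,0,0]]]' | python3 drive.py ; python3 to.py g .232; echo '[[[0,0,0],[0,0,0]],[[0,0,0],[0,0,0]],[[0,0,0],[0,0,0]],[[0,0,0],[0,0,0]],[[0,0,0],[0,0,0]]]' | python3 drive.py 0.02 15
```

```text
time: 6.12
tool_pos: [0.4859, 0.1386, 0.2311]
tool_rot: [3.142, 0.0, -3.059]
contact_force: [-0.6, -0.1, 0.4]
opening: 0.0601
grip_force: 0.0
d [-0.0005  0.0004 -0.0009] n 0.0 rot [ 0.0001  0.     -0.0002] force [-0.6 -0.1  0.4] t 6.1167
time: 6.53
tool_pos: [0.4861, 0.1384, 0.2308]
tool_rot: [-3.141, 0.001, -3.059]
contact_force: [0.8, -0.6, 2.7]
opening: 0.0317
grip_force: 15.0
```

In the tool's units: -0.035 m / 0.25 = -0.14, -0.02 m / 0.25 = -0.08.

```bash
echo '[[[0,0,-0.08],[0,0,0]],[[0,0,-0.14],[0,0,0]],[[0,0,-0.14],[0,0,0]]]' | python3 drive.py ; python3 to.py L4 .32
```

```text
time: 6.78
tool_pos: [0.4854, 0.1384, 0.3205]
tool_rot: [-3.142, -0.004, -3.06]
contact_force: [0.5, -0.2, -1.9]
opening: 0.0319
grip_force: 15.0
d [-4.530e-02 -4.878e-01  3.000e-04] n 12.2 rot [-0.0004 -0.004   0.193 ] force [ 0.5 -0.2 -1.9] t 6.7833
```

In the tool's units: -0.0405 m / 0.25 = -0.162, -0.0038 m / 0.25 = -0.0152.

```bash
echo '[[[-0.0152,-0.162,0],[0,0,0]],[[-0.0152,-0.162,0],[0,0,0]],[[-0.0152,-0.162,0],[0,0,0]],[[-0.0152,-0.162,0],[0,0,0]],[[-0.0152,-0.162,0],[0,0,0]],[[-0.0152,-0.162,0],[0,0,0]]]' | python3 drive.py; echo '[[[-0.0152,-0.162,0],[0,0,0]],[[-0.0152,-0.162,0],[0,0,0]],[[-0.0152,-0.162,0],[0,0,0]],[[-0.0152,-0.162,0],[0,0,0]],[[-0.0152,-0.162,0],[0,0,0]],[[-0.0152,-0.162,0],[0,0,0]]]' | python3 drive.py; echo '[[[0,0,0],[0,0,0.0306]],[[0,0,0],[0,0,0.0306]],[[0,0,0],[0,0,0]],[[0,0,0],[0,0,0]],[[0,0,0],[0,0,0]]]' | python3 drive.py; python3 to.py L4 .25
```

```text
time: 7.28
tool_pos: [0.5284, -0.1037, 0.3204]
tool_rot: [3.141, -0.0, -3.059]
contact_force: [0.2, 0.5, -1.1]
opening: 0.0318
grip_force: 15.0
time: 7.78
tool_pos: [0.5711, -0.3441, 0.32]
tool_rot: [3.141, -0.001, -3.06]
contact_force: [1.1, -0.2, -2.1]
opening: 0.0315
grip_force: 15.0
time: 8.2
tool_pos: [0.5713, -0.3416, 0.3203]
tool_rot: [3.141, -0.0, 3.035]
contact_force: [-0.9, 0.0, -1.4]
opening: 0.0318
grip_force: 15.0
d [ 0.0004 -0.0025  0.0703] n 1.8 rot [ 0.0004 -0.0005  0.0045] force [-0.9  0.  -1.4] t 8.2
```

In the tool's units: 0.035 m / 0.25 = 0.14, -0.0025 m / 0.25 = -0.01, 0.004 rad / 3.1416 = 0.0013.

```bash
echo '[[[0.0016,-0.01,0.14],[0,0,0.0013]],[[0,0,0.14],[0,0,0]],[[0,0,0],[0,0,0]],[[0,0,0],[0,0,0]],[[0,0,0],[0,0,0]]]' | python3 drive.py; python3 to.py L4 .2358
python3 - <<'E'
from look import *
snap("wrist","w7")
E
```

```text
time: 8.62
tool_pos: [0.5713, -0.3445, 0.2524]
tool_rot: [-3.14, 0.002, 3.029]
contact_force: [0.3, 0.3, -2.0]
opening: 0.032
grip_force: 15.0
d [0.0008 0.0005 0.0166] n 0.4 rot [-0.0012  0.002  -0.0013] force [ 0.3  0.3 -2. ] t 8.6167
```

View pics/w7.png

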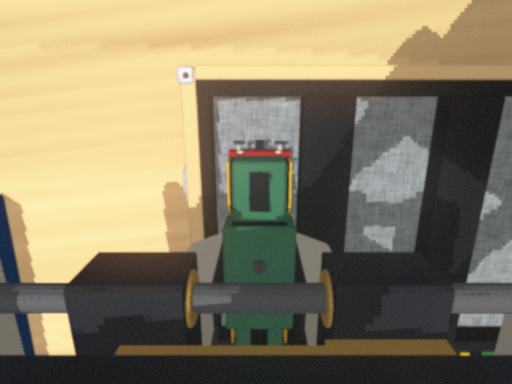

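Green is centred in its lane (floor columns 214–301, loco at 260). I'll lower it to contact.

In the tool's units: 0.01 m / 0.25 = 0.04, 0.004 m / 0.25 = 0.016.

```bash
echo '[[[0.0032,0.002,0.04],[0,0,0]],[[0,0,0.016],[0,0,0]],[[0,0,0.004],[0,0,0]],[[0,0,0],[0,0,0]],[[0,0,0],[0,0,0]],[[0,0,0],[0,0,0]]]' | python3 drive.py; python3 to.py L4 .2358
```

```text
time: 9.17
tool_pos: [0.5699, -0.3439, 0.2358]
tool_rot: [3.142, 0.0, 3.028]
contact_force: [-1.5, 0.9, 1.4]
opening: 0.032
grip_force: 15.0
d [-0.0007 -0.     -0.    ] n 0.0 rot [ 0.0001  0.0001 -0.0027] force [-1.5  0.9  1.4] t 9.1667
```

The rows are not in the units I measure in: shifts go in shares of 0.25 m and turns go in shares of pi rad. I convert before sending: -0.035 m / 0.25 = -0.14, -0.015 m / 0.25 = -0.06.

```bash
echo '[[[0,0,0],[0,0,0]],[[0,0,0],[0,0,0]],[[0,0,0],[0,0,0]],[[0,0,0],[0,0,0]],[[0,0,-0.06],[0,0,0]],[[0,0,-0.14],[0,0,0]],[[0,0,-0.14],[0,0,0]]]' | python3 drive.py 0.06; python3 to.py y .32
```

```text
time: 9.75
tool_pos: [0.5696, -0.3437, 0.3198]
tool_rot: [3.139, -0.003, 3.028]
contact_force: [0.7, -1.0, 0.7]
opening: 0.0598
grip_force: 0.0
d [0.1588 0.5432 0.0015] n 14.1 rot [ 0.0025 -0.0032 -0.2133] force [ 0.7 -1.   0.7] t 9.75
```

In the tool's units: 0.0362 m / 0.25 = 0.1448, 0.0106 m / 0.25 = 0.0424.

```bash
echo '[[[0.0424,0.1448,0],[0,0,0]],[[0.0424,0.1448,0],[0,0,0]],[[0.0424,0.1448,0],[0,0,0]],[[0.0424,0.1448,0],[0,0,0]],[[0.0424,0.1448,0],[0,0,0]],[[0.0424,0.1448,0],[0,0,0]],[[0.0424,0.1448,0],[0,0,0]],[[0.0424,0.1448,0],[0,0,0]]]' | python3 drive.py; echo '[[[0.0424,0.1448,0],[0,0,0]],[[0.0424,0.1448,0],[0,0,0]],[[0.0424,0.1448,0],[0,0,0]],[[0.0424,0.1448,0],[0,0,0]],[[0.0424,0.1448,0],[0,0,0]],[[0.0424,0.1448,0],[0,0,0]],[[0.0424,0.1448,0],[0,0,0]]]' | python3 drive.py;  echo '[[[0,0,0],[0,0,-0.0341]],[[0,0,0],[0,0,-0.0341]],[[0,0,0],[0,0,0]],[[0,0,0],[0,0,0]],[[0,0,0],[0,0,0]]]' | python3 drive.py; python3 to.py y .245
```

```text
time: 10.42
tool_pos: [0.5179, -0.045, 0.3208]
tool_rot: [3.142, 0.001, 3.028]
contact_force: [1.2, 0.5, -0.1]
opening: 0.06
grip_force: 0.0
time: 11.0
tool_pos: [0.473, 0.2154, 0.3208]
tool_rot: [3.141, 0.001, 3.028]
contact_force: [1.1, -0.3, 0.2]
opening: 0.0599
grip_force: 0.0
time: 11.42
tool_pos: [0.4737, 0.2133, 0.3206]
tool_rot: [3.141, 0.0, -3.045]
contact_force: [-0.2, -0.9, 0.7]
opening: 0.06
grip_force: 0.0
d [0.0001 0.0007 0.0756] n 1.9 rot [ 0.0001  0.0002 -0.0029] force [-0.2 -0.9  0.7] t 11.4167
```

In the tool's units: 0.035 m / 0.25 = 0.14, 0.02 m / 0.25 = 0.08, -0.003 rad / 3.1416 = -0.001.

```bash
echo '[[[0,0.0028,0.08],[0,0,-0.001]],[[0,0,0.14],[0,0,0]],[[0,0,0.08],[0,0,0]],[[0,0,0],[0,0,0]],[[0,0,0],[0,0,0]],[[0,0,0],[0,0,0]]]' | python3 drive.py
cat > chk.py <<'E'
# lateral offset (tool y, mm) of the coloured roof, seen by the wrist camera, from the tool axis
import sys
from geo import *
from cell import robot, viewer, status, hand_in
from scipy.spatial.transform import Rotation as R
c,z=sys.argv[1],float(sys.argv[2]);r=viewer.read_camera("wrist");m=mask(r["image"],c);m[250:]=0;m[:, :150]=0;m[:,370:]=0
o=status.observe();Q=R.from_euler("xyz",o["tool_rot"])
for v in range(150,245,15):
    u=np.nonzero(m[v])[0]
    if len(u)>20:
        P=[Q.inv().apply(plane(r,(x,v),z)-o["tool_pos"])*1000 for x in np.percentile(u,[2,98])]
        print(v,"x %.0f y %.1f..%.1f mid %.1f"%(P[0][0],P[0][1],P[1][1],(P[0][1]+P[1][1])/2))
E
python3 chk.py yellow .077; python3 to.py y .232
```

```text
time: 11.92
tool_pos: [0.4742, 0.2142, 0.2467]
tool_rot: [3.141, 0.002, -3.04]
contact_force: [-0.1, 0.8, -0.4]
opening: 0.0599
grip_force: 0.0
210 x 27 y -10.4..10.2 mid -0.1
225 x 20 y -13.7..13.9 mid 0.1
240 x 12 y -14.4..14.1 mid -0.2
d [ 0.0008 -0.0002  0.0151] n 0.4 rot [0.0006 0.0028 0.0026] force [ 0.1 -0.1  0.3] t 11.9667
```

In the tool's units: 0.0145 m / 0.25 = 0.058, 0.0008 m / 0.25 = 0.0032.

```bash
echo '[[[0.0032,0,0.058],[0,0,0]],[[0,0,0],[0,0,0]],[[0,0,0],[0,0,0]]]' | python3 drive.py ; echo '[[[0,0,0],[0,0,0]],[[0,0,0],[0,0,0]],[[0,0,0],[0,0,0]],[[0,0,0],[0,0,0]],[[0,0,0],[0,0,0]]]' | python3 drive.py 0.02 15;  echo '[[[0,0,-0.08],[0,0,0]],[[0,0,-0.14],[0,0,0]],[[0,0,-0.14],[0,0,0]],[[0,0,0],[0,0,0]]]' | python3 drive.py ; python3 to.py L3 .32
```

```text
time: 12.22
tool_pos: [0.4728, 0.2142, 0.2319]
tool_rot: [3.141, 0.001, -3.039]
contact_force: [0.6, -0.5, 0.1]
opening: 0.0598
grip_force: 0.0
time: 12.63
tool_pos: [0.4728, 0.2142, 0.2313]
tool_rot: [3.142, 0.0, -3.038]
contact_force: [-0.3, 0.4, 3.4]
opening: 0.0319
grip_force: 15.0
time: 12.97
tool_pos: [0.4741, 0.2147, 0.3271]
tool_rot: [3.14, 0.011, -3.038]
contact_force: [1.7, -0.1, -1.6]
opening: 0.0319
grip_force: 15.0
d [-0.0541 -0.4927  0.0068] n 12.4 rot [0.0031 0.0105 0.2144] force [ 1.7 -0.1 -1.6] t 12.9667
```

In the tool's units: -0.0379 m / 0.25 = -0.1516, -0.0042 m / 0.25 = -0.0168.

```bash
echo '[[[-0.0168,-0.1516,0],[0,0,0]],[[-0.0168,-0.1516,0],[0,0,0]],[[-0.0168,-0.1516,0],[0,0,0]],[[-0.0168,-0.1516,0],[0,0,0]],[[-0.0168,-0.1516,0],[0,0,0]],[[-0.0168,-0.1516,0],[0,0,0]],[[-0.0168,-0.1516,0],[0,0,0]]]' | python3 drive.py; echo '[[[-0.0168,-0.1516,0],[0,0,0]],[[-0.0168,-0.1516,0],[0,0,0]],[[-0.0168,-0.1516,0],[0,0,0]],[[-0.0168,-0.1516,0],[0,0,0]],[[-0.0168,-0.1516,0],[0,0,0]],[[-0.0168,-0.1516,0],[0,0,0]]]' | python3 drive.py; echo '[[[0,0,0],[0,0,0.0341]],[[0,0,0],[0,0,0.0341]],[[0,0,0],[0,0,0]],[[0,0,0],[0,0,0]],[[0,0,0],[0,0,0]]]' | python3 drive.py; python3 to.py L3 .25
```

```text
time: 13.55
tool_pos: [0.5292, -0.0485, 0.3205]
tool_rot: [3.141, -0.001, -3.038]
contact_force: [0.0, -0.1, -2.1]
opening: 0.0316
grip_force: 15.0
time: 14.05
tool_pos: [0.5777, -0.2721, 0.3202]
tool_rot: [3.141, -0.001, -3.039]
contact_force: [1.8, 0.3, -1.7]
opening: 0.032
grip_force: 15.0
time: 14.47
tool_pos: [0.5778, -0.2698, 0.3207]
tool_rot: [3.141, -0.001, 3.034]
contact_force: [-0.1, 1.3, -1.0]
opening: 0.032
grip_force: 15.0
d [-0.0012  0.0002  0.0707] n 1.8 rot [ 0.0004 -0.0006  0.0038] force [-0.1  1.3 -1. ] t 14.4667
```

In the tool's units: 0.035 m / 0.25 = 0.14, -0.0012 m / 0.25 = -0.0048, 0.004 rad / 3.1416 = 0.0013.

```bash
echo '[[[-0.0048,0.0008,0.14],[0,0,0.0013]],[[0,0,0.14],[0,0,0]],[[0,0,0],[0,0,0]],[[0,0,0],[0,0,0]],[[0,0,0],[0,0,0]]]' | python3 drive.py; python3 to.py L3 .2363
```

```text
time: 14.88
tool_pos: [0.5796, -0.2702, 0.2527]
tool_rot: [-3.141, 0.002, 3.028]
contact_force: [-0.4, -0.0, -1.6]
opening: 0.0319
grip_force: 15.0
d [0.0008 0.0004 0.0164] n 0.4 rot [-0.0009  0.002  -0.0023] force [-0.4 -0.  -1.6] t 14.8833
```

In the tool's units: 0.01 m / 0.25 = 0.04, 0.004 m / 0.25 = 0.016.

```bash
echo '[[[0.0032,0.0016,0.04],[0,0,0]],[[0,0,0.016],[0,0,0]],[[0,0,0.004],[0,0,0]],[[0,0,0],[0,0,0]],[[0,0,0],[0,0,0]],[[0,0,0],[0,0,0]]]' | python3 drive.py; python3 to.py L3 .2363
```

```text
time: 15.38
tool_pos: [0.5783, -0.2697, 0.2363]
tool_rot: [-3.141, 0.001, 3.027]
contact_force: [-0.1, 0.1, -0.7]
opening: 0.0319
grip_force: 15.0
d [-0.0006  0.0001  0.    ] n 0.0 rot [-0.0001  0.0006 -0.0038] force [-0.1  0.1 -0.7] t 15.3833
```

In the tool's units: 0.0007 m / 0.25 = 0.0028.

```bash
echo '[[[0,0,0.0028],[0,0,0]],[[0,0,0],[0,0,0]],[[0,0,0],[0,0,0]]]' | python3 drive.py; python3 to.py L3 .2363
```

```text
time: 15.63
tool_pos: [0.5783, -0.2697, 0.2363]
tool_rot: [-3.141, 0.001, 3.027]
contact_force: [-2.0, 0.7, 5.0]
opening: 0.0317
grip_force: 15.0
d [-0.0006  0.0001  0.    ] n 0.0 rot [-0.0003  0.0008 -0.0037] force [-2.   0.7  5. ] t 15.6333
```

In contact. Release and go to red.

In the tool's units: -0.035 m / 0.25 = -0.14, -0.015 m / 0.25 = -0.06.

```bash
echo '[[[0,0,0],[0,0,0]],[[0,0,0],[0,0,0]],[[0,0,0],[0,0,0]],[[0,0,0],[0,0,0]],[[0,0,-0.06],[0,0,0]],[[0,0,-0.14],[0,0,0]],[[0,0,-0.14],[0,0,0]],[[0,0,0],[0,0,0]]]' | python3 drive.py 0.06; python3 to.py r .32
```

```text
time: 16.3
tool_pos: [0.5796, -0.2704, 0.3278]
tool_rot: [-3.136, 0.011, 3.027]
contact_force: [0.8, -0.9, 1.2]
opening: 0.0601
grip_force: 0.0
d [0.1594 0.5443 0.0031] n 14.2 rot [-0.0065  0.0106 -0.2286] force [ 0.8 -0.9  1.2] t 16.3
```

In the tool's units: 0.0363 m / 0.25 = 0.1452, 0.0106 m / 0.25 = 0.0424.

```bash
echo '[[[0.0424,0.1452,0],[0,0,0]],[[0.0424,0.1452,0],[0,0,0]],[[0.0424,0.1452,0],[0,0,0]],[[0.0424,0.1452,0],[0,0,0]],[[0.0424,0.1452,0],[0,0,0]],[[0.0424,0.1452,0],[0,0,0]],[[0.0424,0.1452,0],[0,0,0]],[[0.0424,0.1452,0],[0,0,0]]]' | python3 drive.py; echo '[[[0.0424,0.1452,0],[0,0,0]],[[0.0424,0.1452,0],[0,0,0]],[[0.0424,0.1452,0],[0,0,0]],[[0.0424,0.1452,0],[0,0,0]],[[0.0424,0.1452,0],[0,0,0]],[[0.0424,0.1452,0],[0,0,0]],[[0.0424,0.1452,0],[0,0,0]]]' | python3 drive.py;  echo '[[[0,0,0],[0,0,-0.0363]],[[0,0,0],[0,0,-0.0363]],[[0,0,0],[0,0,0]],[[0,0,0],[0,0,0]],[[0,0,0],[0,0,0]]]' | python3 drive.py; python3 to.py r .245
```

```text
time: 16.97
tool_pos: [0.5267, 0.0302, 0.3203]
tool_rot: [3.141, 0.001, 3.027]
contact_force: [0.9, 0.8, 0.8]
opening: 0.06
grip_force: 0.0
time: 17.55
tool_pos: [0.482, 0.2913, 0.3203]
tool_rot: [3.141, 0.0, 3.027]
contact_force: [0.4, 0.1, 0.7]
opening: 0.0598
grip_force: 0.0
time: 17.97
tool_pos: [0.4828, 0.2891, 0.3203]
tool_rot: [3.142, 0.0, -3.032]
contact_force: [-0.2, 0.2, -0.3]
opening: 0.0602
grip_force: 0.0
d [-0.0006 -0.0007  0.0753] n 1.9 rot [ 0.0001  0.     -0.0047] force [-0.2  0.2 -0.3] t 17.9667
```

In the tool's units: 0.035 m / 0.25 = 0.14, 0.02 m / 0.25 = 0.08, -0.0047 rad / 3.1416 = -0.0015.

```bash
echo '[[[-0.0024,-0.0028,0.08],[0,0,-0.0015]],[[0,0,0.14],[0,0,0]],[[0,0,0.08],[0,0,0]],[[0,0,0],[0,0,0]],[[0,0,0],[0,0,0]],[[0,0,0],[0,0,0]]]' | python3 drive.py
python3 chk.py red .076; python3 to.py r .232
```

```text
time: 18.47
tool_pos: [0.4841, 0.2888, 0.2467]
tool_rot: [3.141, 0.002, -3.025]
contact_force: [-0.6, -0.2, 0.7]
opening: 0.0602
grip_force: 0.0
165 x 49 y -13.9..14.9 mid 0.5
180 x 42 y -14.1..14.7 mid 0.3
195 x 35 y -14.1..15.2 mid 0.5
210 x 27 y -14.3..14.9 mid 0.3
240 x 11 y -14.3..14.9 mid 0.3
d [ 0.0007 -0.0003  0.0151] n 0.4 rot [0.001  0.003  0.0027] force [-0.6  0.1  0.4] t 18.5167
```

In the tool's units: 0.0145 m / 0.25 = 0.058, 0.0007 m / 0.25 = 0.0028.

```bash
echo '[[[0.0028,0.0008,0.058],[0,0,0]],[[0,0,0],[0,0,0]],[[0,0,0],[0,0,0]]]' | python3 drive.py ; echo '[[[0,0,0],[0,0,0]],[[0,0,0],[0,0,0]],[[0,0,0],[0,0,0]],[[0,0,0],[0,0,0]],[[0,0,0],[0,0,0]]]' | python3 drive.py 0.02 15;  echo '[[[0,0,-0.08],[0,0,0]],[[0,0,-0.14],[0,0,0]],[[0,0,-0.14],[0,0,0]],[[0,0,0],[0,0,0]],[[0,0,0],[0,0,0]]]' | python3 drive.py ; python3 to.py L2 .32
```

```text
time: 18.77
tool_pos: [0.4827, 0.289, 0.2318]
tool_rot: [3.141, 0.001, -3.024]
contact_force: [-0.5, -0.3, -0.9]
opening: 0.0596
grip_force: 0.0
time: 19.18
tool_pos: [0.4827, 0.289, 0.2311]
tool_rot: [3.141, 0.0, -3.024]
contact_force: [-1.2, 0.1, 2.9]
opening: 0.0317
grip_force: 15.0
time: 19.6
tool_pos: [0.4829, 0.2891, 0.3226]
tool_rot: [3.14, 0.004, -3.024]
contact_force: [-0.2, -0.4, -3.1]
opening: 0.0319
grip_force: 15.0
d [-0.0466 -0.4932  0.0022] n 12.4 rot [0.0017 0.0038 0.2289] force [-0.2 -0.4 -3.1] t 19.6
```

In the tool's units: -0.0379 m / 0.25 = -0.1516, -0.0036 m / 0.25 = -0.0144.

```bash
echo '[[[-0.0144,-0.1516,0],[0,0,0]],[[-0.0144,-0.1516,0],[0,0,0]],[[-0.0144,-0.1516,0],[0,0,0]],[[-0.0144,-0.1516,0],[0,0,0]],[[-0.0144,-0.1516,0],[0,0,0]],[[-0.0144,-0.1516,0],[0,0,0]],[[-0.0144,-0.1516,0],[0,0,0]]]' | python3 drive.py; echo '[[[-0.0144,-0.1516,0],[0,0,0]],[[-0.0144,-0.1516,0],[0,0,0]],[[-0.0144,-0.1516,0],[0,0,0]],[[-0.0144,-0.1516,0],[0,0,0]],[[-0.0144,-0.1516,0],[0,0,0]],[[-0.0144,-0.1516,0],[0,0,0]]]' | python3 drive.py; echo '[[[0,0,0],[0,0,0.0363]],[[0,0,0],[0,0,0.0363]],[[0,0,0],[0,0,0]],[[0,0,0],[0,0,0]],[[0,0,0],[0,0,0]]]' | python3 drive.py; python3 to.py L2 .25
```

```text
time: 20.18
tool_pos: [0.5383, 0.0267, 0.3189]
tool_rot: [3.141, -0.004, -3.024]
contact_force: [0.1, 0.2, -2.7]
opening: 0.0318
grip_force: 15.0
time: 20.68
tool_pos: [0.5866, -0.1966, 0.3185]
tool_rot: [3.139, -0.003, -3.024]
contact_force: [2.0, 0.4, -1.7]
opening: 0.0321
grip_force: 15.0
time: 21.1
tool_pos: [0.5869, -0.1943, 0.3197]
tool_rot: [3.141, -0.002, 3.035]
contact_force: [0.6, -0.2, -2.2]
opening: 0.0322
grip_force: 15.0
d [-0.0006 -0.0009  0.0697] n 1.7 rot [ 0.0008 -0.0019  0.0047] force [ 0.6 -0.2 -2.2] t 21.1
```

In the tool's units: 0.035 m / 0.25 = 0.14, 0.005 m / 0.25 = 0.02, 0.0047 rad / 3.1416 = 0.0015.

```bash
echo '[[[-0.0024,-0.0036,0.14],[0,0,0.0015]],[[0,0,0.14],[0,0,0]],[[0,0,0.02],[0,0,0]],[[0,0,0],[0,0,0]],[[0,0,0],[0,0,0]],[[0,0,0],[0,0,0]]]' | python3 drive.py; python3 to.py L2 .2362
```

```text
time: 21.6
tool_pos: [0.5883, -0.1959, 0.248]
tool_rot: [-3.14, 0.004, 3.028]
contact_force: [0.1, 0.5, -2.2]
opening: 0.0316
grip_force: 15.0
d [0.0012 0.0006 0.0118] n 0.3 rot [-0.0012  0.0036 -0.0028] force [ 0.1  0.5 -2.2] t 21.6
```

In the tool's units: 0.007 m / 0.25 = 0.028, 0.003 m / 0.25 = 0.012.

```bash
echo '[[[0.004,0.0024,0.028],[0,0,0]],[[0,0,0.012],[0,0,0]],[[0,0,0.004],[0,0,0]],[[0,0,0],[0,0,0]],[[0,0,0],[0,0,0]],[[0,0,0],[0,0,0]]]' | python3 drive.py; python3 to.py L2 .2362
```

```text
time: 22.1
tool_pos: [0.5867, -0.1951, 0.236]
tool_rot: [-3.141, 0.001, 3.027]
contact_force: [-2.6, 1.1, 6.2]
opening: 0.032
grip_force: 15.0
d [-0.0005 -0.0001 -0.0002] n 0.0 rot [-0.0003  0.0013 -0.0036] force [-2.6  1.1  6.2] t 22.1
```

Contact. Release, then to blue.

In the tool's units: -0.035 m / 0.25 = -0.14, -0.015 m / 0.25 = -0.06.

```bash
echo '[[[0,0,0],[0,0,0]],[[0,0,0],[0,0,0]],[[0,0,0],[0,0,0]],[[0,0,0],[0,0,0]],[[0,0,-0.06],[0,0,0]],[[0,0,-0.14],[0,0,0]],[[0,0,-0.14],[0,0,0]],[[0,0,0],[0,0,0]]]' | python3 drive.py 0.06; python3 to.py b .32
```

```text
time: 22.77
tool_pos: [0.588, -0.1957, 0.327]
tool_rot: [-3.138, 0.012, 3.027]
contact_force: [1.3, -1.6, 1.8]
opening: 0.06
grip_force: 0.0
d [0.1868 0.5374 0.0027] n 14.2 rot [-0.005   0.0111 -0.1931] force [ 1.3 -1.6  1.8] t 22.7667
```

In the tool's units: 0.0358 m / 0.25 = 0.1432, 0.0124 m / 0.25 = 0.0496.

```bash
echo '[[[0.0496,0.1432,0],[0,0,0]],[[0.0496,0.1432,0],[0,0,0]],[[0.0496,0.1432,0],[0,0,0]],[[0.0496,0.1432,0],[0,0,0]],[[0.0496,0.1432,0],[0,0,0]],[[0.0496,0.1432,0],[0,0,0]],[[0.0496,0.1432,0],[0,0,0]],[[0.0496,0.1432,0],[0,0,0]]]' | python3 drive.py; echo '[[[0.0496,0.1432,0],[0,0,0]],[[0.0496,0.1432,0],[0,0,0]],[[0.0496,0.1432,0],[0,0,0]],[[0.0496,0.1432,0],[0,0,0]],[[0.0496,0.1432,0],[0,0,0]],[[0.0496,0.1432,0],[0,0,0]],[[0.0496,0.1432,0],[0,0,0]]]' | python3 drive.py;  echo '[[[0,0,0],[0,0,-0.0309]],[[0,0,0],[0,0,-0.0309]],[[0,0,0],[0,0,0]],[[0,0,0],[0,0,0]],[[0,0,0],[0,0,0]]]' | python3 drive.py; python3 to.py b .25; python3 chk.py blue .073
python3 - <<'E'
from look import *
snap("wrist","w8")
E
```

```text
time: 23.43
tool_pos: [0.5202, 0.1024, 0.3198]
tool_rot: [3.141, 0.0, 3.027]
contact_force: [0.8, -0.1, 0.3]
opening: 0.0602
grip_force: 0.0
time: 24.02
tool_pos: [0.4626, 0.3615, 0.3198]
tool_rot: [3.141, 0.0, 3.027]
contact_force: [0.8, 0.7, 0.2]
opening: 0.0601
grip_force: 0.0
time: 24.43
tool_pos: [0.4635, 0.3593, 0.3198]
tool_rot: [3.142, -0.0, -3.066]
contact_force: [0.4, 0.3, -0.1]
opening: 0.06
grip_force: 0.0
d [-0.0005  0.0001  0.0698] n 1.7 rot [ 0.     -0.     -0.0026] force [ 0.4  0.3 -0.1] t 24.4333
150 x 42 y -11.5..16.5 mid 2.5
165 x 32 y -11.9..16.2 mid 2.2
180 x 21 y -11.8..16.9 mid 2.5
195 x 10 y -12.0..16.4 mid 2.2
210 x -1 y -11.5..16.7 mid 2.6
225 x -12 y -11.8..16.3 mid 2.3
240 x -24 y -11.1..16.4 mid 2.7
```

View pics/w8.png

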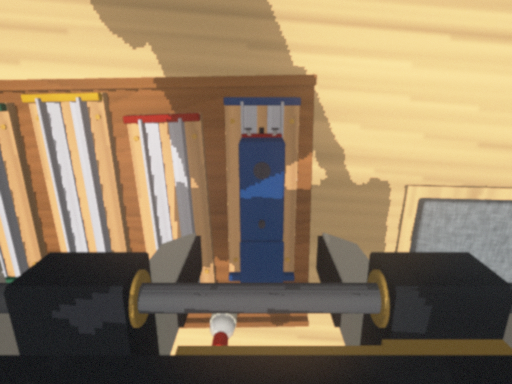

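The wrist view has blue at column 262, about 2.4 mm to +y of the tool axis and parallel to it. I'll correct that and descend.

In the tool's units: 0.035 m / 0.25 = 0.14, 0.0024 m / 0.25 = 0.0096, -0.0026 rad / 3.1416 = -0.0008.

```bash
echo '[[[-0.0032,0.0096,0.08],[0,0,-0.0008]],[[0,0,0.14],[0,0,0]],[[0,0,0.08],[0,0,0]],[[0,0,0],[0,0,0]],[[0,0,0],[0,0,0]],[[0,0,0],[0,0,0]]]' | python3 drive.py
python3 chk.py blue .073; python3 to.py b .232
```

```text
time: 25.03
tool_pos: [0.4646, 0.3623, 0.2463]
tool_rot: [3.141, 0.002, -3.061]
contact_force: [-0.0, 0.1, -0.1]
opening: 0.0601
grip_force: 0.0
165 x 48 y -14.7..13.8 mid -0.4
180 x 41 y -14.9..14.0 mid -0.4
195 x 34 y -15.3..13.9 mid -0.7
210 x 26 y -15.0..14.1 mid -0.5
225 x 18 y -15.1..13.6 mid -0.7
240 x 10 y -14.8..13.8 mid -0.5
d [ 0.0009 -0.0028  0.0147] n 0.4 rot [0.0015 0.0029 0.0026] force [0.1 0.  0.5] t 25.0833
```

In the tool's units: 0.014 m / 0.25 = 0.056, 0.0007 m / 0.25 = 0.0028.

```bash
echo '[[[0.0028,-0.002,0.056],[0,0,0]],[[0,0,0],[0,0,0]],[[0,0,0],[0,0,0]]]' | python3 drive.py ; echo '[[[0,0,0],[0,0,0]],[[0,0,0],[0,0,0]],[[0,0,0],[0,0,0]],[[0,0,0],[0,0,0]],[[0,0,0],[0,0,0]]]' | python3 drive.py 0.02 15;  echo '[[[0,0,-0.08],[0,0,0]],[[0,0,-0.14],[0,0,0]],[[0,0,-0.14],[0,0,0]],[[0,0,0],[0,0,0]],[[0,0,0],[0,0,0]]]' | python3 drive.py ; python3 to.py L1 .32
```

```text
time: 25.33
tool_pos: [0.4634, 0.3616, 0.2318]
tool_rot: [3.141, 0.001, -3.06]
contact_force: [-0.1, -0.8, 0.5]
opening: 0.0599
grip_force: 0.0
time: 25.75
tool_pos: [0.4633, 0.3616, 0.2311]
tool_rot: [3.141, 0.0, -3.06]
contact_force: [-0.3, 0.5, 3.2]
opening: 0.0319
grip_force: 15.0
time: 26.17
tool_pos: [0.4635, 0.3618, 0.3228]
tool_rot: [3.14, 0.004, -3.06]
contact_force: [-0.9, -0.9, -2.5]
opening: 0.0319
grip_force: 15.0
d [-0.0921 -0.4917  0.0022] n 12.5 rot [0.0023 0.0037 0.1929] force [-0.9 -0.9 -2.5] t 26.1667
```

In the tool's units: -0.0378 m / 0.25 = -0.1512, -0.0071 m / 0.25 = -0.0284.

```bash
echo '[[[-0.0284,-0.1512,0],[0,0,0]],[[-0.0284,-0.1512,0],[0,0,0]],[[-0.0284,-0.1512,0],[0,0,0]],[[-0.0284,-0.1512,0],[0,0,0]],[[-0.0284,-0.1512,0],[0,0,0]],[[-0.0284,-0.1512,0],[0,0,0]],[[-0.0284,-0.1512,0],[0,0,0]]]' | python3 drive.py; echo '[[[-0.0284,-0.1512,0],[0,0,0]],[[-0.0284,-0.1512,0],[0,0,0]],[[-0.0284,-0.1512,0],[0,0,0]],[[-0.0284,-0.1512,0],[0,0,0]],[[-0.0284,-0.1512,0],[0,0,0]],[[-0.0284,-0.1512,0],[0,0,0]]]' | python3 drive.py; echo '[[[0,0,0],[0,0,0.0309]],[[0,0,0],[0,0,0.0309]],[[0,0,0],[0,0,0]],[[0,0,0],[0,0,0]],[[0,0,0],[0,0,0]]]' | python3 drive.py; python3 to.py L1 .25
```

```text
time: 26.75
tool_pos: [0.5341, 0.1001, 0.319]
tool_rot: [3.141, -0.004, -3.06]
contact_force: [0.4, 0.6, -1.8]
opening: 0.0318
grip_force: 15.0
time: 27.25
tool_pos: [0.5951, -0.1224, 0.3186]
tool_rot: [3.14, -0.004, -3.06]
contact_force: [1.3, -0.5, -1.5]
opening: 0.032
grip_force: 15.0
time: 27.67
tool_pos: [0.5952, -0.1202, 0.3198]
tool_rot: [3.141, -0.002, 3.033]
contact_force: [-0.3, 0.3, -1.6]
opening: 0.0322
grip_force: 15.0
d [-0.0005 -0.0005  0.0697] n 1.7 rot [ 0.0005 -0.0019  0.0021] force [-0.3  0.3 -1.6] t 27.6667
```

In the tool's units: 0.035 m / 0.25 = 0.14, 0.005 m / 0.25 = 0.02, 0.002 rad / 3.1416 = 0.0006.

```bash
echo '[[[-0.002,-0.002,0.14],[0,0,0.0006]],[[0,0,0.14],[0,0,0]],[[0,0,0.02],[0,0,0]],[[0,0,0],[0,0,0]],[[0,0,0],[0,0,0]],[[0,0,0],[0,0,0]]]' | python3 drive.py; python3 to.py L1 .2362
python3 - <<'E'
from look import *
snap("wrist","w9")
E
```

```text
time: 28.17
tool_pos: [0.5967, -0.1212, 0.248]
tool_rot: [-3.141, 0.004, 3.028]
contact_force: [-0.5, 0.3, -1.3]
opening: 0.0321
grip_force: 15.0
d [0.0013 0.0004 0.0118] n 0.3 rot [-0.0007  0.0036 -0.0023] force [-0.5  0.3 -1.3] t 28.1667
```

View pics/w9.png

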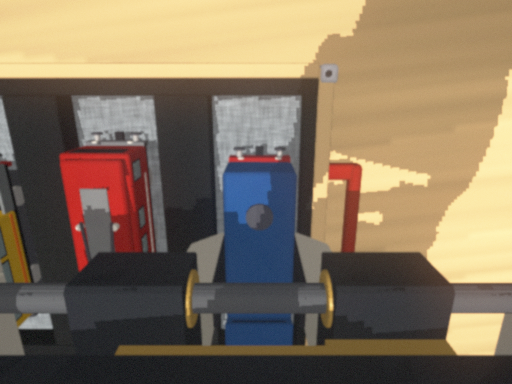

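Blue sits centred in the handle-side lane (floor columns 214–301, loco at 260), and red stands well in the next lane. Lowering now.

In the tool's units: 0.007 m / 0.25 = 0.028, 0.003 m / 0.25 = 0.012.

```bash
echo '[[[0.004,0.0016,0.028],[0,0,0]],[[0,0,0.012],[0,0,0]],[[0,0,0.004],[0,0,0]],[[0,0,0],[0,0,0]],[[0,0,0],[0,0,0]],[[0,0,0],[0,0,0]]]' | python3 drive.py; python3 to.py L1 .2362
```

```text
time: 28.72
tool_pos: [0.595, -0.1206, 0.2359]
tool_rot: [-3.141, 0.001, 3.027]
contact_force: [-2.6, 1.5, 5.6]
opening: 0.0319
grip_force: 15.0
d [-0.0005 -0.     -0.0003] n 0.0 rot [-0.0001  0.0011 -0.0031] force [-2.6  1.5  5.6] t 28.7167
```

Contact. Release, lift, retreat, and inspect.

In the tool's units: -0.035 m / 0.25 = -0.14, -0.015 m / 0.25 = -0.06.

```bash
echo '[[[0,0,0],[0,0,0]],[[0,0,0],[0,0,0]],[[0,0,0],[0,0,0]],[[0,0,0],[0,0,0]],[[0,0,-0.06],[0,0,0]],[[0,0,-0.14],[0,0,0]],[[0,0,-0.14],[0,0,0]]]' | python3 drive.py 0.06; echo '[[[0.08,0.12,-0.08],[0,0,0]],[[0.08,0.12,-0.08],[0,0,0]],[[0.08,0.12,-0.08],[0,0,0]],[[0.08,0.12,-0.08],[0,0,0]],[[0.08,0.12,0],[0,0,0]],[[0.08,0.12,0],[0,0,0]],[[0.08,0.12,0],[0,0,0]],[[0,0,0],[0,0,0]]]' | python3 drive.py
python3 - <<'E'
from look import *
t=snap("top","t9")["image"];s=snap("side","s9")["image"]
import numpy as np
a=cv2.resize(t[100:230,275:440,::-1],(600,473)[:2],interpolation=cv2.INTER_CUBIC)
cv2.imwrite("pics/t9z.png",a)
cv2.imwrite("pics/s9z.png",cv2.resize(s[200:335,235:360,::-1],None,fx=4,fy=4,interpolation=cv2.INTER_CUBIC))
E
```

```text
time: 29.3
tool_pos: [0.5946, -0.1206, 0.3192]
tool_rot: [3.141, -0.004, 3.027]
contact_force: [-0.1, -0.3, 0.9]
opening: 0.06
grip_force: 0.0
time: 29.97
tool_pos: [0.477, 0.1081, 0.4002]
tool_rot: [3.14, -0.001, 3.032]
contact_force: [0.0, -0.3, -0.1]
opening: 0.0599
grip_force: 0.0
```

View pics/t9z.png

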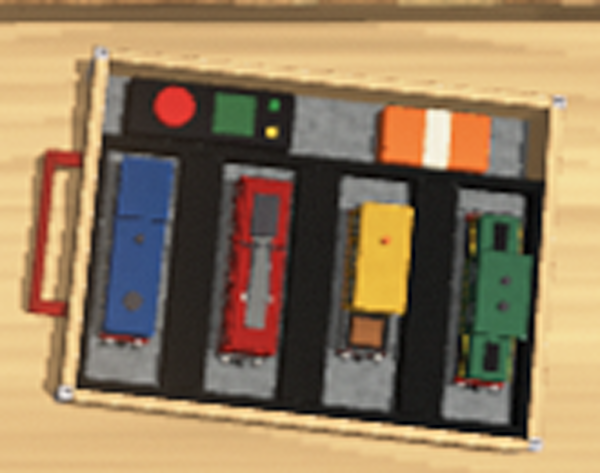

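View pics/s9z.png

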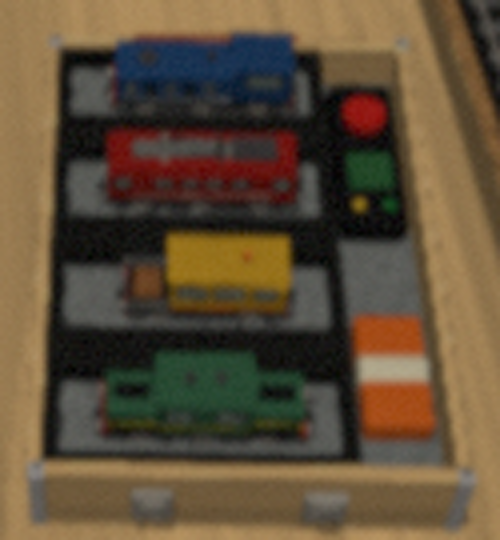

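Order and seating are right: blue, red, yellow, green from the handle, all on their wheels. Blue looks a little far along its lane, so I'll measure lengthwise offsets from the near buffers (top-crop rows blue 343, red 358, yellow 355, green 385).

```bash
python3 - <<'E'
from geo import *
T=pickle.load(open("d0.pkl","rb"))["top"]
L=dict(b=(.5955,-.1207,60,(123,343)),r=(.5872,-.1952,61,(243,358)),y=(.5789,-.2697,50,(360,355)),g=(.5706,-.344,58,(478,385)))
t=-.111;d=np.array([np.cos(t),np.sin(t)])
for c,(x,y,h,(u,v)) in L.items():
    P=plane(T,(275+u/3.636-.4,100+v/3.638-.4),.057)[:2]-(x,y);print(c,"offset %.1f mm"%(P@d*1000+h))
E
python3 to.py L1 .32
```

```text
b offset 9.0 mm
r offset 8.8 mm
y offset 7.7 mm
g offset 5.0 mm
d [-0.1405 -0.2113  0.0802] n 6.7 rot [-0.0001  0.0007 -0.0003] force [-0.  0. -0.] t 30.0667
```

In the tool's units: -0.033 m / 0.25 = -0.132, -0.021 m / 0.25 = -0.084.

```bash
echo '[[[-0.084,-0.132,0],[0,0,0]],[[-0.084,-0.132,0],[0,0,0]],[[-0.084,-0.132,0],[0,0,0]],[[-0.084,-0.132,0],[0,0,0]],[[-0.084,-0.132,0],[0,0,0]]]' | python3 drive.py; echo '[[[-0.084,-0.132,0],[0,0,0]],[[-0.084,-0.132,0],[0,0,0]],[[-0.084,-0.132,0],[0,0,0]],[[-0.084,-0.132,0],[0,0,0]],[[0,0,0],[0,0,0]],[[0,0,0],[0,0,0]],[[0,0,0],[0,0,0]]]' | python3 drive.py
python3 - <<'E'
from look import *
import pickle
r=snap("wrist","w10");pickle.dump(r,open("w10.pkl","wb"))
cv2.imwrite("pics/w10z.png",cv2.resize(r["image"][:235,60:460,::-1],None,fx=2,fy=2,interpolation=cv2.INTER_CUBIC))
E
```

```text
time: 30.48
tool_pos: [0.5661, -0.0754, 0.3996]
tool_rot: [-3.141, 0.0, 3.026]
contact_force: [1.5, 1.2, 0.6]
opening: 0.0598
grip_force: 0.0
time: 31.07
tool_pos: [0.6335, -0.2141, 0.3988]
tool_rot: [3.141, -0.001, 3.026]
contact_force: [-0.0, 0.9, 0.3]
opening: 0.0602
grip_force: 0.0
```

View pics/w10z.png

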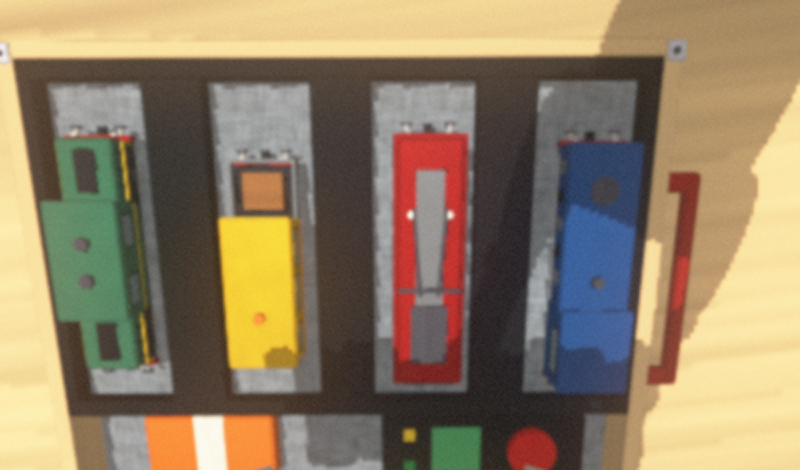

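The wrist view of the full case shows near buffers at crop rows g 127, y 152, r 124, b 132, and floors from row 84 to 393. I'll turn those into lengthwise positions.

```bash
python3 - <<'E'
from geo import *
r=pickle.load(open("w10.pkl","rb"));t=-.111;d=np.array([np.cos(t),np.sin(t)])
f=lambda u,v,z:plane(r,(60+u/2-.25,v/2-.25),z)[:2]@d*1000
D=dict(g=[(96,85,.04),(132,394,.04),("buf",100,127,.057),("cabN-24",85,202,.084),("cabF+24",95,321,.084),("far buf",150,368,.057)],
 y=[(260,83,.04),(276,393,.04),("buf",265,152,.057),("cabN-20",255,217,.082),("cabF",262,368,.082)],
 r=[(424,83,.04),(422,392,.04),("buf",430,124,.057),("N",430,135,.080),("F",427,382,.080)],
 b=[(588,83,.04),(573,392,.04),("buf",592,132,.057),("N",603,142,.078),("cab+20",590,309,.086),("F",585,394,.086)])
for c,(a,b,*L) in D.items():
    n,e=f(*a),f(*b);m=(n+e)/2;print(c,"floor len %.1f"%(e-n),[(q[0],round(f(*q[1:])-m,1)) for q in L])
E
python3 to.py L1 .32
```

```text
g floor len 149.9 [('buf', np.float64(-55.6)), ('cabN-24', np.float64(-24.1)), ('cabF+24', np.float64(26.9)), ('far buf', np.float64(56.1))]
y floor len 150.2 [('buf', np.float64(-44.4)), ('cabN-20', np.float64(-17.2)), ('cabF', np.float64(49.8))]
r floor len 149.7 [('buf', np.float64(-55.9)), ('N', np.float64(-49.9)), ('F', np.float64(57.4))]
b floor len 149.8 [('buf', np.float64(-52.6)), ('N', np.float64(-47.3)), ('cab+20', np.float64(22.1)), ('F', np.float64(61.3))]
d [0.0482 0.0874 0.0795] n 3.2 rot [ 0.0005 -0.0008 -0.0039] force [-0.4  0.8  0.4] t 31.1167
```

Blue sits about 5–6 mm past midway and the others are within 4 mm. There is plenty of time, so I'll nudge blue back 5 mm with a short re-grip.

In the tool's units: 0.03 m / 0.25 = 0.12, 0.0218 m / 0.25 = 0.0872.

```bash
echo '[[[0.048,0.0872,0],[0,0,0]],[[0.048,0.0872,0],[0,0,0]],[[0.048,0.0872,0],[0,0,0]],[[0.048,0.0872,0.08],[0,0,0]],[[0,0,0.12],[0,0,0]],[[0,0,0.12],[0,0,0]],[[0,0,0],[0,0,0]],[[0,0,0],[0,0,0]]]' | python3 drive.py 0.06; echo '[[[0,0,0],[0,0,0]],[[0,0,0],[0,0,0]]]' | python3 drive.py; python3 to.py L1 .236; python3 chk.py blue .078
```

```text
time: 31.78
tool_pos: [0.5955, -0.1197, 0.3196]
tool_rot: [3.141, -0.002, 3.029]
contact_force: [1.1, 0.3, 0.6]
opening: 0.0601
grip_force: 0.0
time: 31.95
tool_pos: [0.5965, -0.1207, 0.3223]
tool_rot: [-3.141, 0.004, 3.027]
contact_force: [-0.1, -0.4, -0.2]
opening: 0.0599
grip_force: 0.0
d [ 0.0013 -0.      0.0862] n 2.2 rot [-0.0008  0.004  -0.0031] force [-0.1 -0.4 -0.2] t 31.95
150 x 43 y -14.2..15.4 mid 0.6
165 x 33 y -13.9..15.2 mid 0.6
180 x 22 y -14.6..15.2 mid 0.3
195 x 11 y -14.1..15.4 mid 0.6
210 x 0 y -14.3..14.9 mid 0.3
225 x -11 y -13.9..15.2 mid 0.7
240 x -23 y -14.7..15.4 mid 0.3
```

In the tool's units: 0.03 m / 0.25 = 0.12, 0.005 m / 0.25 = 0.02.

```bash
echo '[[[0,0.0016,0.12],[0,0,0]],[[0,0,0.12],[0,0,0]],[[0,0,0.08],[0,0,0]],[[0,0,0.02],[0,0,0]],[[0,0,0],[0,0,0]],[[0,0,0],[0,0,0]],[[0,0,0],[0,0,0]]]' | python3 drive.py; echo '[[[0,0,0],[0,0,0]],[[0,0,0],[0,0,0]],[[0,0,0],[0,0,0]],[[0,0,0],[0,0,0]],[[0,0,0],[0,0,0]]]' | python3 drive.py 0.02 15; echo '[[[0,0,-0.016],[0,0,0]],[[0.02,0,0],[0,0,0]],[[0,0,0],[0,0,0]],[[0,0,0],[0,0,0]],[[0,0,0],[0,0,0]]]' | python3 drive.py
```

```text
time: 32.58
tool_pos: [0.5965, -0.1205, 0.2361]
tool_rot: [-3.141, 0.002, 3.027]
contact_force: [0.7, 0.7, -0.3]
opening: 0.0602
grip_force: 0.0
time: 33.0
tool_pos: [0.596, -0.1202, 0.2349]
tool_rot: [-3.142, 0.0, 3.027]
contact_force: [-1.1, 0.5, 0.8]
opening: 0.0318
grip_force: 15.0
time: 33.42
tool_pos: [0.5909, -0.1196, 0.2387]
tool_rot: [3.141, -0.0, 3.027]
contact_force: [-0.8, 0.7, -2.4]
opening: 0.0317
grip_force: 15.0
```

In the tool's units: 0.002 m / 0.25 = 0.008, 0.0015 m / 0.25 = 0.006.

```bash
echo '[[[0,0,0.008],[0,0,0]],[[0,0,0.006],[0,0,0]],[[0,0,0.0024],[0,0,0]],[[0,0,0],[0,0,0]],[[0,0,0],[0,0,0]],[[0,0,0],[0,0,0]]]' | python3 drive.py
```

```text
time: 33.92
tool_pos: [0.591, -0.1197, 0.2349]
tool_rot: [-3.142, 0.0, 3.027]
contact_force: [-0.5, -0.0, 1.4]
opening: 0.032
grip_force: 15.0
```

In the tool's units: -0.035 m / 0.25 = -0.14, -0.015 m / 0.25 = -0.06.

```bash
echo '[[[0,0,0],[0,0,0]],[[0,0,0],[0,0,0]],[[0,0,0],[0,0,0]],[[0,0,0],[0,0,0]],[[0,0,-0.06],[0,0,0]],[[0,0,-0.14],[0,0,0]],[[0,0,-0.14],[0,0,0]],[[0,0,0],[0,0,0]]]' | python3 drive.py 0.06; python3 chk.py blue .078; echo '[[[0.08,0.12,-0.08],[0,0,0]],[[0.08,0.12,-0.08],[0,0,0]],[[0.08,0.12,-0.08],[0,0,0]],[[0.08,0.12,0],[0,0,0]],[[0.08,0.12,0],[0,0,0]],[[0,0,0],[0,0,0]],[[0,0,0],[0,0,0]],[[0,0,0],[0,0,0]]]' | python3 drive.py
python3 - <<'E'
from look import *
from geo import *
# compare loco masks in the top view before/after: centroids and box of each
t0=cv2.imread("pics/t9.png")[:,:,::-1];t1=snap("top","t10")["image"]
for n,t in(("before",t0),("after",t1)):
    for c in RNG:
        m=mask(np.ascontiguousarray(t),c);m[:138]=0;m[225:]=0;m[:,:297]=0;m[:,430:]=0
        s,ce,_=max(comps(m,30),key=lambda q:q[0][4]);print(n,c,s,ce.round(1))
E
```

```text
time: 34.58
tool_pos: [0.5925, -0.12, 0.3268]
tool_rot: [-3.139, 0.012, 3.028]
contact_force: [0.6, 0.1, 0.7]
opening: 0.0602
grip_force: 0.0
150 x 41 y -13.4..16.0 mid 1.3
165 x 30 y -13.8..15.8 mid 1.0
180 x 19 y -13.8..15.1 mid 0.6
195 x 8 y -14.0..15.3 mid 0.7
210 x -3 y -13.5..15.6 mid 1.0
225 x -15 y -13.7..15.1 mid 0.7
240 x -27 y -14.7..16.1 mid 0.7
time: 35.3
tool_pos: [0.509, 0.0407, 0.3792]
tool_rot: [-3.141, -0.0, 3.028]
contact_force: [0.1, -0.7, 0.4]
opening: 0.0598
grip_force: 0.0
before red [335 149  21  49 457] [344.7 174.1]
before green [401 159  21  46 598] [411.5 181.6]
before blue [303 143  20  50 669] [312.5 166.7]
before yellow [372 156  17  30 126] [379.7 168.7]
after red [335 149  21  49 455] [344.7 174.1]
after green [401 159  21  46 605] [411.4 181.5]
after blue [303 145  20  50 677] [312.  168.9]
after yellow [372 157  17  29  81] [379.3 173.4]
```

Blue moved back about 2 px (5 mm) and the others have not moved. Handing in.

```bash
python3 -c "
from cell import robot, viewer, status, hand_in
print(hand_in())"
```

```text
the job is handed in; nothing more can be done
None
```

The four locos are packed from the handle outward as blue, red, yellow, green, each on its wheels, in line with its lane and within about 4 mm of midway; nothing was dropped, and I handed in at about 35 s.

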